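# Close the dust extractor's filter cover

## Task

Put the white filter cover (the oblong one with the thin lip) back on the bench dust extractor: hook its lip fully home under the overhang of the aluminium frame, then swing its other end down and press until the spring catch snaps and the cover lies flat. Be gentle with the plastic cover and the frame, leave the other things on the bench alone, and let go at the end.

Things in the scene. Friction and masses are not known exactly. Their poses are not given: they have to be found in the camera images.
- cover_grip (a point): Loose white plastic cover, 0.1-0.25 kg: plate 140 x 96 x 11 mm (all sizes in mm; its x, y, z; z out of its top). A grip rib across its middle, 12 thick (x) x 56 long (y) x 28 high, stands on the top face. This point: centre of the rib and plate, 25 above the plate's underside. Starts flat on the table, top up, in one of two places. Forced against the frame with over 28 N it cracks.
- lip (a point): On the cover, its axes: middle of the front bottom edge of its lip (x -82, z -25 from cover_grip). The lip is a flat tongue, 12 out from the plate's -x edge, 64 wide, 4 thick, level with the underside.
- thumb (a point): On the cover, its axes: the place to press, on the top face (x +57, z -14 from cover_grip), marked by three dark strips. Beyond it, from the plate's +x edge, a latch tab sticks out 5 (to x +75 from cover_grip), 40 wide, 5 thick, level with the underside.
- extractor: Fixed dust extractor, grey case 260 x 190 x 80 high, hose port on -y. Origin: centre of its underside; z up, -x its front (towards the robot, yaw within 0.3). On top an aluminium frame takes the cover. Slotted screw holes and packing put the frame up to 12 forward or back (x) and up to 4 higher or lower than the nominal places below, unmeasured, new each time; exact in y, level, firm under load.
- slot (a point): Nominal place (see extractor; its axes) of the bottom of the slot's end, the lip's stop: x -82, z 89 from the extractor's origin. Seat face at this height runs from here 44 to +x, clear to come down on. An overhang covers the slot for 9 from its end; its underside is 7.5 above the seat, its top 11. The lip goes fully in with the cover tilted rear-up by up to 0.25 rad.
- seat (a point): Nominal middle (extractor's axes; x 0, z 89 from its origin) of the closed cover's underside: lip at the slot's end, cover level, flush with the frame's top, 11 above the seat. Side rails 52 either side of the middle; rear wall face at x +72 (2 clear of the plate), 50 wide gap in its middle for the catch. Lip not home: the plate's rear edge sticks on the wall. A soft strip damps the rear edge.
- catch (a joint): Spring catch in the gap of the frame's rear wall: steel nose 30 wide with a sloped face; begins about 17 above the seat, reaches 3 over the cover's tab. Value: m pushed back to the rear; 0 = fully out, at most 0.006. Pressing the cover's rear down pushes it back about 3 mm, then it snaps out over the tab. Takes about 4 to 10 N at the thumb strips.
- panel: Bystander, to be left alone: another machine's white panel, 112 x 112 x 9, with a 40 long rib but no lip and no tab; in the other of the two places. Origin: centre of its underside.
- offcut: Bystander: wood offcut 100 x 45 x 22. Origin: centre of its underside.
- sanding_block: Bystander: cork sanding block 100 x 60 x 24. Origin: centre of its underside.
- screwdriver: Bystander: screwdriver with a black handle, lying.
- wrench: Bystander: steel wrench, lying.
- glue: Bystander: white bottle 54 across, 130 high, upright. Origin: centre of its underside.
- tape: Bystander: black tape measure, a disc 66 across, 32 high. Origin: centre of its underside.
Things that resemble listed ones, but are neither listed nor needed, are in the scene too. Leave any yellow look-alike of the part that bears cover_grip alone.

How it is judged (in metres and radians):
On the way:
1. the lip is down on the seat at the front of the frame with the cover's rear still raised (x of lip in the frame of extractor below -0.066 m and z of lip in the frame of extractor between 0.083 and 0.0955 m and angle between the z axis of cover_grip and the z axis of extractor, either way round above 0.05 rad), for 0.1 s.
At the end, for the whole second after the job is handed in: The cover lies flat in the frame on the extractor (parallel to the case top within 0.025 rad, its underside at the seat's height and not on top of the frame, inside the side rails), the spring catch back out over its tab (within 1 mm of fully out), at rest and let go (z of lip in the frame of extractor between 0.083 and 0.0948 m and angle between the z axis of cover_grip and the z axis of extractor, either way round below 0.025 rad and x of lip in the frame of extractor between -0.097 and -0.066 m and y of cover_grip in the frame of extractor between -0.006 and 0.006 m and value of joint catch below 0.001 m and linear speed of cover below 0.01 m/s); the robot touches nothing.
It fails at once if the cover is forced against the extractor or its frame with more than 28 N (contact force between cover and extractor above 28 N).
It fails at once if the robot pushes on the extractor with more than 25 N (contact force between any of the fingers, the arm and extractor above 25 N).
It fails at once if a bystander is moved by more than 30 mm (distance of any of panel, offcut, sanding_block, screwdriver, wrench, glue, tape from where it was at the start of the episode above 0.03 m).
It also fails if it takes over 58 s, if anything falls off the work surface, if the arm or the gripper's body presses on something with over 40 N, if the wrist force passes 120 N, or if a joint passes its speed limit or range.

## Robot

A 6-joint arm with a two-finger parallel gripper is mounted at the origin on the work surface. World frame = base frame: x ahead of the robot, y to its left, z up, the work surface at z = 0. Lengths are in mm, angles in rad, forces in N, time in s.
With the tool pointing down it reaches from about 325 to 1000 mm from the base axis. Payload 5.1 kg.
Tool frame: the origin (TCP) lies between the finger pads; the fingertips stand bot.tip_reach ahead of it and the grasp point (between the pads) lies 6 mm ahead of it (bot.tip_reach is the distance from the TCP to the fingertips, in mm); z points along the fingers, x is the direction in which the jaws open and shut, and the axes are right-handed (so a half turn about z gives the same grasp; the last joint's range is limited). The gripper opens to 85 mm and grips with 20 to 120 N. Pads are 22 mm wide; open, the fingers measure 114 mm over their backs; the gripper's body (76 mm by 85 mm) begins 54 mm behind the grasp point. The pads swing forward as they close: fully open they stand 13 mm farther back than shut.
Start: joints at [-1.417, 0.124, 1.65, -0, 1.367, -0.083], TCP at [152.453, -631.857, 256.322] pointing down, gripper open.
Joint ranges: [-2.61, 2.61], [-1.02, 2.33], [0.03, 2.71], [-1.35, 4.49], [0.32, 2.68], [-2.91, 2.91]. Speed limits (rad/s): [2.57, 2.57, 3.14, 3.14, 3.14, 3.14].

## Interface

Orientations are given as a unit quaternion [w, x, y, z].
In Python, from cell import status, viewer, order, bot gives the robot as it stands.
- The arm moves only by the tool servo_tool, never from a script. Its argument "increments" is a list that holds one entry, the list of rows, each a list of 7 numbers: the shift along the tool's x, y, z in cm, then the turn, a rotation vector about the tool's x, y, z in rad, then the closure, from 0 (fully open) to 1 (shut). In form: [[[x, y, z, wx, wy, wz, claw], ...]]. A call has exactly 5 rows; each row shifts and turns the commanded pose from where the row before left it, along the tool's axes as they then stand; what a row does not reach is not made up. A row lasts 1/10 s, in which the tool goes at most 50 mm and 8.59 degrees, less where a joint would pass 70% of its speed; a pose out of reach is approached as far as the arm can. A call is refused whole if a number of a shift passes 5 or a number of a turn 0.15, either way. A call with a gripper value outside its range is refused whole. The fingers move at their own pace and stop on an object; "force" is the grip in N (left out, the last holds). Time passes only in rows, so rows that do not move let the fingers close, or fill a call up. It gives the time, the measured TCP pose, the force and the opening at its end, in the units of the state.
- status.observe(): the state, without advancing time (a new reading comes with each control period).
- viewer.camera(name): name is "side" or "top" or "wrist"; returns the picture (480x640x3 uint8, blue, green, red); there is no depth.
- viewer.get_calibration(name): a dict with "vfov" (degrees; the focal length in pixels is half the picture's height over the tangent of half this angle, whatever the lens; pixels are square), "cx", "cy" (the principal point, pixels), "T" (4x4, takes a point from camera to world coordinates). Camera axes: x right, y up, looking along -z (the intrinsics and any distortion apply to the point x, -y, -z); pixel columns grow to the right and rows downward; lengths in mm; the calibration is good to about 2 mm. A picture is of the moment at which its call begins: read the wrist's pose just before it. get_calibration takes no time and is no camera call; for the wrist camera it gives the pose at the moment of the call.
- order.sign_off(): hands the job in, once; it reports no verdict.
The state is a dict: "t": time; "q": joint angles; "dq": joint speeds; "tau": joint torques, N m; "eef_pos": TCP position; "ee_rot": TCP orientation; "ft_force": force on the tool from outside, world axes, zero at the start; "torque": the same for the moment, N m; "width": finger opening in mm.
Only numpy, scipy, OpenCV 4.12 (cv2) and the standard library are available. Lean on these libraries where they do the work, as an engineer would, in place of code of your own. Each camera call takes 0.05 s, during which the arm holds its last target.

## Working session

There is one attempt and no reset: what is moved stays moved. The work goes in short steps, Python scripts to look and compute and a tool call to move; the robot and the scene stay as the last step left them, time stands still between calls to the robot, and variables do not carry over. Pictures are saved under pics/ and viewed, and the job is handed in when it is done.

Besides the shell and the picture viewer there is one more tool, called after "Request:" as name(argument=value, ...), one argument or row to a line, values as JSON. servo_tool: Moves the arm, as the interface text tells. Its arguments: {"type":"object","properties":{"increments":{"type":"array","items":{"type":"array","items":{"type":"array","items":{"type":"number"}}}},"force":{"type":"number"}},"required":["increments"]}

```bash
ls; mkdir -p pics; python3 - <<'E'
from cell import status, viewer, order, bot
import cv2, json
print(status.observe()); print(bot.tip_reach)
for n in ["side","top","wrist"]:
    print(n, viewer.get_calibration(n))
    cv2.imwrite(f"pics/{n}0.png", viewer.camera(n))
E
```

```text
pics
{'t': 0.0, 'q': array([-1.41663339e+00,  1.24480957e-01,  1.65168928e+00, -9.19456621e-06,
        1.36748638e+00, -8.25809346e-02]), 'dq': array([-0.00111903, -0.00055567, -0.00094101, -0.00098688, -0.00087077,
        0.00107301]), 'tau': array([ 1.89586382e-03, -4.23604274e+01, -3.65456307e+01, -2.83031829e-05,
        6.95512164e-03, -1.30417371e-05]), 'eef_pos': array([ 152.34493606, -631.31576703,  255.05955359]), 'ee_rot': array([-6.99849425e-04,  7.85665028e-01, -6.18651274e-01, -7.58435559e-04]), 'ft_force': array([0.22055192, 0.14826658, 0.44451215]), 'torque': array([ 0.02698748, -0.03469186, -0.02353762]), 'width': 85.80418923663056}
25.0
side {'vfov': 43.647459102439804, 'cx': 323.18965852602616, 'cy': 233.04919306270105, 'T': array([[-8.44651288e-01,  3.16959422e-01, -4.31394167e-01,
        -2.36426959e+02],
       [-5.35258682e-01, -5.11947397e-01,  6.71869039e-01,
         1.12509068e+03],
       [-7.89589890e-03,  7.98402522e-01,  6.02072311e-01,
         1.07456330e+03],
       [ 0.00000000e+00,  0.00000000e+00,  0.00000000e+00,
         1.00000000e+00]])}
top
[... 157 characters left out ...]
04081e+02],
       [-9.99931263e-01, -1.15718243e-02,  1.88757434e-03,
         5.99801722e+01],
       [ 1.35065070e-03,  4.62326730e-02,  9.98929785e-01,
         1.14992721e+03],
       [ 0.00000000e+00,  0.00000000e+00,  0.00000000e+00,
         1.00000000e+00]])}
wrist {'vfov': 71.43597657331972, 'cx': 322.9873739608131, 'cy': 235.57185509543064, 'T': array([[ 2.33865500e-01,  9.18553670e-01,  3.18694341e-01,
         2.34950525e+02],
       [-9.72267717e-01,  2.21468727e-01,  7.51471239e-02,
        -6.11971750e+02],
       [-1.55416365e-03, -3.27430539e-01,  9.44873974e-01,
         3.72506847e+02],
       [ 0.00000000e+00,  0.00000000e+00,  0.00000000e+00,
         1.00000000e+00]])}
```

View pics/top0.png

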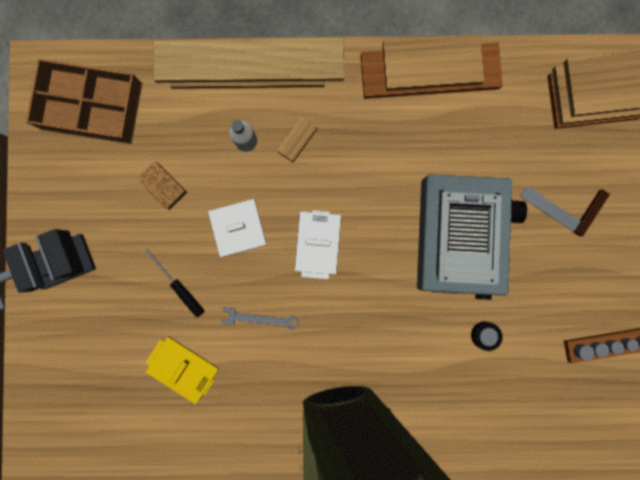

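View pics/side0.png

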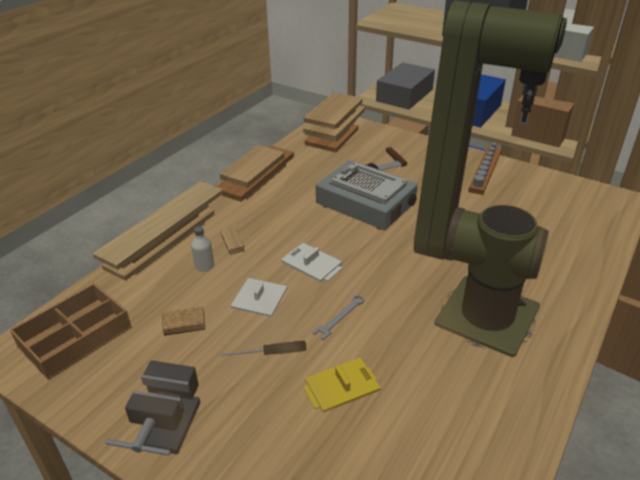

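View pics/wrist0.png

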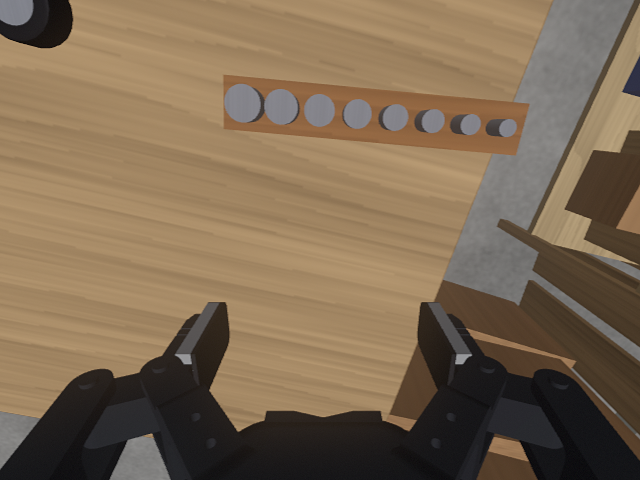

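The white candidates are at top px (318,244), (237,228), plus a yellow look-alike at (182,370). The one at (318,244) shows a tongue (bottom) and dark strips (top), so it fits the description. I'll confirm this with enlarged crops.

```bash
cat > h.py <<'E'
import numpy as np, cv2
from cell import status, viewer, order, bot
from scipy.spatial.transform import Rotation as R
def K(c,h=480):
    f=h/2/np.tan(np.radians(c['vfov'])/2); return f,c['cx'],c['cy']
def ray(c,u,v):
    f,cx,cy=K(c); d=np.array([(u-cx)/f,-(v-cy)/f,-1.]); T=np.array(c['T']); return T[:3,3],T[:3,:3]@d
def plane(c,u,v,z):
    o,d=ray(c,u,v); return o+d*(z-o[2])/d[2]
def proj(c,p):
    f,cx,cy=K(c);T=np.array(c['T']); q=T[:3,:3].T@(np.asarray(p)-T[:3,3]); return np.array([cx+f*q[0]/-q[2],cy-f*q[1]/-q[2]])
def tri(c1,p1,c2,p2):
    o1,d1=ray(c1,*p1);o2,d2=ray(c2,*p2); A=np.stack([d1,-d2],1); s=np.linalg.lstsq(A,o2-o1,rcond=None)[0]
    a=o1+s[0]*d1;b=o2+s[1]*d2; return (a+b)/2,np.linalg.norm(a-b)
def rotm(q): return R.from_quat([q[1],q[2],q[3],q[0]]).as_matrix()
E
python3 - <<'E'
import cv2
im=cv2.imread('pics/top0.png')
a=cv2.resize(im[190:290,190:350],None,fx=5,fy=5,interpolation=cv2.INTER_CUBIC); cv2.imwrite('pics/c1.png',a)
a=cv2.resize(im[165:305,410:530],None,fx=4.2,fy=4.2,interpolation=cv2.INTER_CUBIC); cv2.imwrite('pics/c2.png',a)
im=cv2.imread('pics/side0.png')
a=cv2.resize(im[150:300,270:430],None,fx=4,fy=4,interpolation=cv2.INTER_CUBIC); cv2.imwrite('pics/c3.png',a)
E
```

```text
(no output)
```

View pics/c1.png

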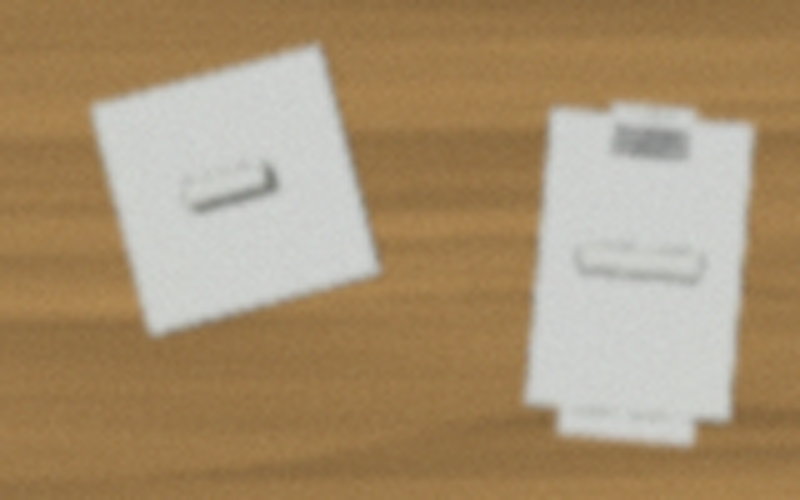

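View pics/c2.png

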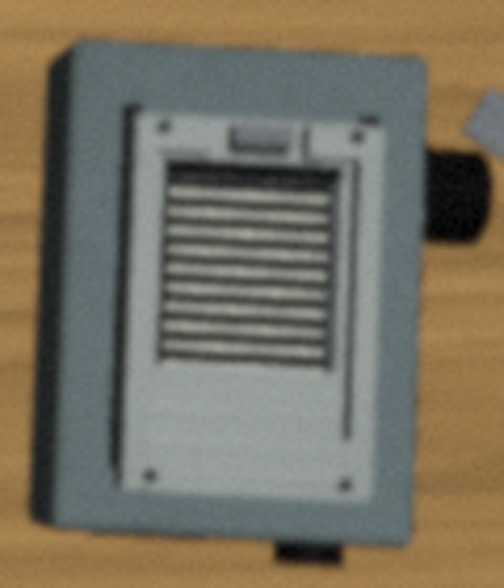

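View pics/c3.png

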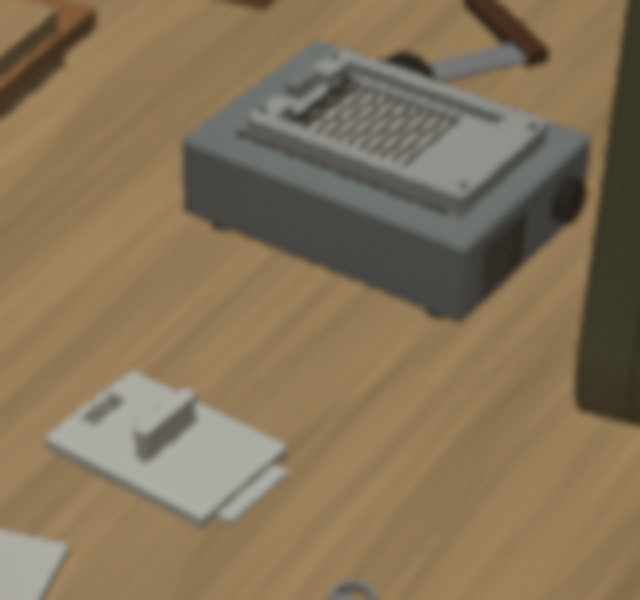

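```bash
python3 - <<'E'
from h import *
im=cv2.imread('pics/top0.png'); c=viewer.get_calibration('top')
hsv=cv2.cvtColor(im,cv2.COLOR_BGR2HSV)
m=((hsv[...,1]<40)&(hsv[...,2]>165)).astype(np.uint8); m[:, :280]=0; m[:,360:]=0; m[:190]=0;m[300:]=0
cs,_=cv2.findContours(m,cv2.RETR_EXTERNAL,cv2.CHAIN_APPROX_NONE); k=max(cs,key=cv2.contourArea)
P=np.array([plane(c,u,v,11)[:2] for u,v in k[:,0]],np.float32)
r=cv2.minAreaRect(P); print('cover',r, cv2.boxPoints(r))
# yaw from hi-res: long edges of plate: fit lines
f=lambda P:cv2.fitLine(P,cv2.DIST_HUBER,0,.01,.01).ravel()
ctr=P.mean(0); print('mean',ctr)
L=P[(P[:,1]-ctr[1]>40)&(abs(P[:,0]-ctr[0])<50)];Rr=P[(P[:,1]-ctr[1]<-40)&(abs(P[:,0]-ctr[0])<50)]
print(f(L),f(Rr))
# case top
h,s,v=[hsv[...,i] for i in range(3)]
for p in [(430,190),(470,185),(505,250),(425,250)]: print(p,hsv[p[1],p[0]])
# corners of case top px (from crop c2): 
for n,(x,y),z in [('RL top',(78,45),80),('RR',(427,60),80),('FR',(410,545),80),('FL',(48,525),80),
   ('frRL',(138,108),100),('frRR',(382,122),100),('frFR',(370,497),100),('frFL',(122,487),100),('catch',(258,140),100)]:
    print(n,plane(c,410+x/4.2,165+y/4.2,z).round(1))
E
```

```text
cover ((483.81268310546875, 65.300537109375), (95.18565368652344, 155.80111694335938), 84.20145416259766) [[401.50238    25.821606 ]
 [556.5063     10.0808525]
 [566.123     104.779465 ]
 [411.11908   120.52022  ]]
mean [484.05646   65.129654]
[ 9.95602846e-01 -9.36748832e-02  4.84545441e+02  1.11640305e+02] [ 9.9527174e-01 -9.7129494e-02  4.9667932e+02  1.7319611e+01]
(430, 190) [ 99  37 110]
(470, 185) [ 96  35 110]
(505, 250) [ 94  34 114]
(425, 250) [87 26 97]
RL top [ 629.1 -182.5   80. ]
RR [ 619.  -365.9   80. ]
FR [ 365.1 -349.5   80. ]
FL [ 377.7 -161.4   80. ]
frRL [ 592.4 -208.2  100. ]
frRR [ 583.7 -333.8  100. ]
frFR [ 391.1 -322.1  100. ]
frFL [ 397.6 -195.5  100. ]
catch [ 575.1 -269.6  100. ]
```

The crop confirms it. The right-hand white part at px (318,244) has a lip towards the robot, three dark strips and a tab at the far end. The panel at (237,228) is square with no lip, so I leave it alone. Next I'll plan the move to look at the extractor.

```bash
cat >> h.py <<'E'
def plan(target, Rt, n, rmax=0.145):
    """n rows: tool-frame cm + rotvec from the present measured pose to target (world mm), Rt target matrix"""
    s=status.observe(); p=s['eef_pos'].copy(); Rm=rotm(s['ee_rot'])
    rv=R.from_matrix(Rm.T@Rt).as_rotvec(); print('rot total',rv.round(3))
    d=(np.asarray(target)-p)/n
    for i in range(n):
        t=Rm.T@d/10; print(np.r_[t.round(2),(rv/n).round(3)].tolist())
        Rm=Rm@R.from_rotvec(rv/n).as_matrix()
def down(yaw,pitch=0):
    """tool x along world yaw, z down; pitch>0 lifts the rear (cover +x) end"""
    c,s=np.cos(yaw),np.sin(yaw); x=np.array([c,s,0]); z=np.array([0,0,-1.]); y=np.cross(z,x)
    B=np.stack([x,y,z],1)
    return B@R.from_rotvec([0,pitch,0]).as_matrix()
E
python3 -c "
from h import *
print(down(0,0.2).round(2)); plan([490,-330,255],down(-.068),10)"
```

```text
[[ 0.98  0.    0.2 ]
 [ 0.   -1.    0.  ]
 [ 0.2   0.   -0.98]]
rot total [-1.000e-03  1.000e-03 -1.266e+00]
[-2.14, -3.99, 0.01, -0.0, 0.0, -0.127]
[-1.62, -4.23, 0.01, -0.0, 0.0, -0.127]
[-1.07, -4.4, 0.01, -0.0, 0.0, -0.127]
[-0.51, -4.5, 0.01, -0.0, 0.0, -0.127]
[0.07, -4.53, 0.0, -0.0, 0.0, -0.127]
[0.64, -4.48, 0.0, -0.0, 0.0, -0.127]
[1.2, -4.36, 0.0, -0.0, 0.0, -0.127]
[1.74, -4.18, 0.0, -0.0, 0.0, -0.127]
[2.25, -3.93, 0.0, -0.0, 0.0, -0.127]
[2.73, -3.61, 0.0, -0.0, 0.0, -0.127]
```

Request:
servo_tool(
  increments=[
    [[-2.1,-4.0,0,0,0,-0.127,0],[-1.6,-4.2,0,0,0,-0.127,0],[-1.1,-4.4,0,0,0,-0.127,0],[-0.5,-4.5,0,0,0,-0.127,0],[0.1,-4.5,0,0,0,-0.127,0]],
  ],
  force=40,
)

```text
t: 0.65
eef_pos: [322.1, -480.3, 256.0]
ee_rot: [-0.0, 0.94, -0.34, -0.0]
ft_force: [0.6, -0.4, -0.4]
width: 85.6
```

Request:
servo_tool(
  increments=[
    [[0.6,-4.5,0,0,0,-0.127,0],[1.2,-4.4,0,0,0,-0.127,0],[1.7,-4.2,0,0,0,-0.127,0],[2.3,-3.9,0,0,0,-0.127,0],[2.7,-3.6,0,0,0,-0.127,0]],
  ],
)

```text
t: 1.15
eef_pos: [490.5, -328.5, 256.1]
ee_rot: [-0.0, 1.0, -0.029, -0.0]
ft_force: [0.3, -0.3, -0.5]
width: 85.5
```

Request:
servo_tool(
  increments=[
    [[0,0,0,0,0,0,0],[0,0,0,0,0,0,0],[0,0,0,0,0,0,0],[0,0,0,0,0,0,0],[0,0,0,0,0,0,0]],
  ],
)

```text
t: 1.65
eef_pos: [488.6, -331.0, 256.3]
ee_rot: [0.0, 0.999, -0.033, -0.0]
ft_force: [-0.2, 0.6, 0.3]
width: 85.2
```

```bash
python3 - <<'E'
from h import *
import pickle
s=status.observe(); c=viewer.get_calibration('wrist'); im=viewer.camera('wrist')
print(s['t'],s['eef_pos'],rotm(s['ee_rot']).round(3).tolist()); cv2.imwrite('pics/w1.png',im); pickle.dump(c,open('w1.pkl','wb'))
im=viewer.camera('top'); cv2.imwrite('pics/top1.png',im)
E
```

```text
1.65 [ 488.60446485 -330.97511301  256.3039608 ] [[0.998, -0.066, -0.0], [-0.066, -0.998, -0.0], [-0.0, 0.0, -1.0]]
```

View pics/w1.png

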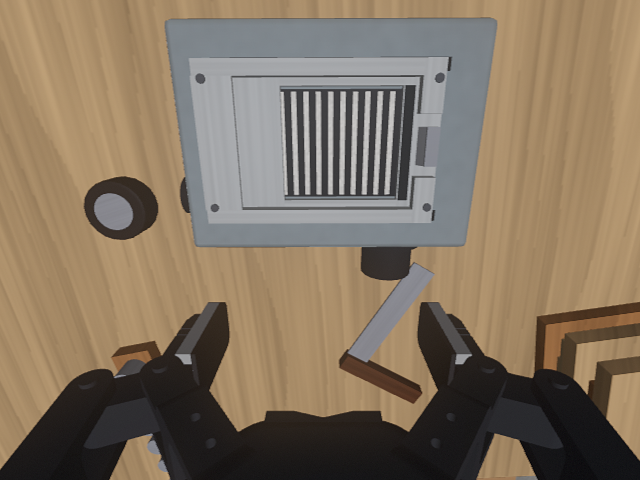

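Request:
servo_tool(
  increments=[
    [[2.5,0,0,0,0,0,0],[3,0,0,0,0,0,0],[3,0,0,0,0,0,0],[2.5,0,0,0,0,0,0],[0,0,0,0,0,0,0]],
  ],
)

```text
t: 2.25
eef_pos: [601.0, -337.3, 255.7]
ee_rot: [-0.0, 0.999, -0.032, 0.0]
ft_force: [0.4, 0.5, 0.1]
width: 84.9
```

Request:
servo_tool(
  increments=[
    [[0,0,0,0,0,0,0],[0,0,0,0,0,0,0],[0,0,0,0,0,0,0],[0,0,0,0,0,0,0],[0,0,0,0,0,0,0]],
  ],
)

```text
t: 2.75
eef_pos: [598.8, -337.2, 256.6]
ee_rot: [0.0, 0.999, -0.032, 0.0]
ft_force: [0.3, 0.2, 0.8]
width: 85.1
```

```bash
python3 - <<'E'
from h import *
import pickle
s=status.observe(); c=viewer.get_calibration('wrist'); im=viewer.camera('wrist')
print(s['t'],s['eef_pos']); cv2.imwrite('pics/w2.png',im); pickle.dump(c,open('w2.pkl','wb'))
a=cv2.imread('pics/w1.png')
cv2.imwrite('pics/z1.png',cv2.resize(a[40:240,180:460],None,fx=2.8,fy=2.8,interpolation=cv2.INTER_CUBIC))
print(pickle.load(open('w1.pkl','rb'))['T'][:3,3],c['T'][:3,3])
E
```

```text
2.75 [ 598.77116642 -337.18673677  256.62815763]
[ 494.74011288 -247.00496792  373.6241906 ] [ 604.71610402 -253.18697627  373.93572602]
```

View pics/w2.png

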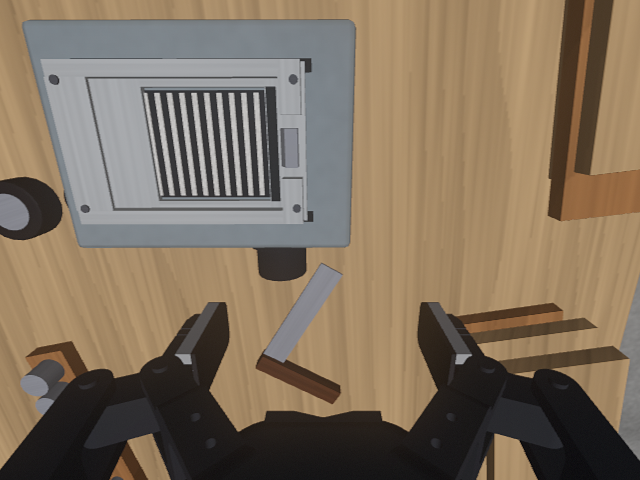

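View pics/z1.png

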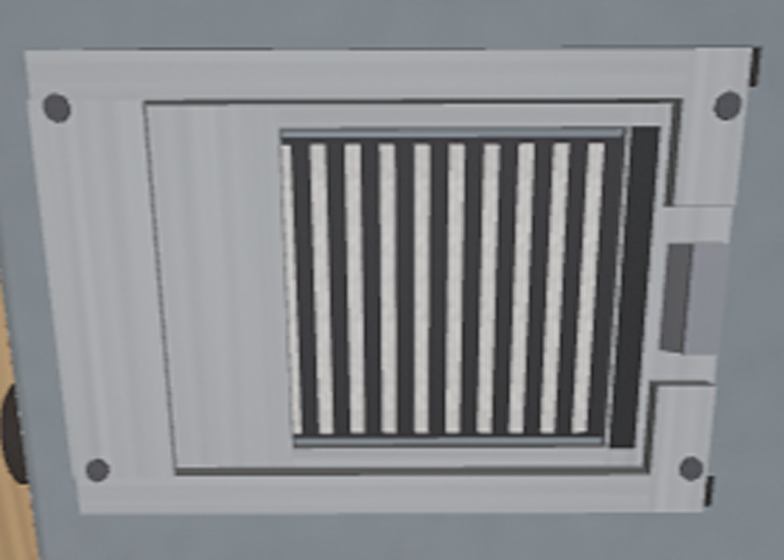

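Both wrist views show the frame. In w1 the screws are at (200,78), (440,77), (427,207) and (215,208), and the overhang edge is near column 232-243. Next I'll triangulate.

```bash
python3 - <<'E'
from h import *
import pickle
ims=[cv2.imread('pics/w1.png'),cv2.imread('pics/w2.png')]; cs=[pickle.load(open(f'w{i}.pkl','rb')) for i in (1,2)]
scr=[[(200,78),(440,77),(427,207),(215,208)],[(54,79),(293,79),(297,209),(85,209)]]
def blob(im,p):
    g=cv2.cvtColor(im,cv2.COLOR_BGR2GRAY).astype(float); u,v=p; w=g[v-8:v+9,u-8:u+9]; m=np.clip(150-w,0,None)*(w<135)
    # keep connected blob at centre
    n,l=cv2.connectedComponents((m>0).astype(np.uint8)); k=l[8,8]; m=m*(l==k); yy,xx=np.mgrid[v-8:v+9,u-8:u+9]
    return (m*xx).sum()/m.sum(),(m*yy).sum()/m.sum(),(m>0).sum()
S=[]
for a,b in zip(*scr):
    pa=blob(ims[0],a);pb=blob(ims[1],b); p,e=tri(cs[0],pa[:2],cs[1],pb[:2]); S.append(p); print(np.round(pa,1),np.round(pb,1),p.round(1),round(e,2))
S=np.array(S); print('mean screws',S.mean(0)); 
d=(S[1]-S[0]+S[2]-S[3])/2; print('yaw',np.arctan2(d[1],d[0]),np.hypot(*d[:2])); d=(S[0]-S[3]+S[1]-S[2])/2; print('yaw',np.arctan2(-d[0],d[1]),np.hypot(*d[:2]))
# case top outline: blue-grey mask corners
for im,c in zip(ims,cs):
    hsv=cv2.cvtColor(im,cv2.COLOR_BGR2HSV); m=((hsv[...,0]>85)&(hsv[...,0]<120)&(hsv[...,1]>18)&(hsv[...,2]>90)).astype(np.uint8); m[260:]=0
    k=max(cv2.findContours(m,cv2.RETR_EXTERNAL,cv2.CHAIN_APPROX_NONE)[0],key=cv2.contourArea)
    h=cv2.convexHull(k); q=cv2.approxPolyDP(h,8,True)[:,0]; print(q.tolist())
    P=np.array([plane(c,u,v,80)[:2] for u,v in k[:,0]],np.float32); print(cv2.minAreaRect(P))
E
```

```text
[199.9  78.2  83. ] [53.7 79.3 88. ] [ 404.2 -211.2   98.1] 0.08
[439.5  77.4  82. ] [292.8  78.9  77. ] [ 583.8 -222.7   97.9] 0.16
[426.4 207.   60. ] [296.4 208.   59. ] [ 577.4 -322.5   97.9] 0.07
[214.4 207.5  55. ] [ 84.9 208.4  61. ] [ 397.8 -311.    98.1] 0.02
mean screws [ 490.81856364 -266.82180561   97.99970535]
yaw -0.0638983695673095 179.9617585766831
yaw -0.06408813236896885 99.98184089987082
[[492, 25], [462, 245], [198, 245], [168, 23]]
((498.9744567871094, -267.78753662109375), (183.3218994140625, 253.53843688964844), 86.18604278564453)
[[23, 22], [347, 26], [345, 242], [81, 246]]
((498.98907470703125, -266.99163818359375), (184.9667205810547, 252.4073944091797), 86.03170776367188)
```

```bash
python3 - <<'E'
from h import *
import pickle
ims=[cv2.imread('pics/w1.png'),cv2.imread('pics/w2.png')]; cs=[pickle.load(open(f'w{i}.pkl','rb')) for i in (1,2)]
# overhang edge & rear wall edge: subpixel column of darkest along rows
O=np.array([490.82,-266.82]); yaw=-.064; ex=np.array([np.cos(yaw),np.sin(yaw)]); ey=np.array([-ex[1],ex[0]])
for im,c,rows,u0,u1 in [(ims[0],cs[0],range(90,200,10),222,252),(ims[1],cs[1],range(90,200,10),80,120)]:
    g=cv2.GaussianBlur(cv2.cvtColor(im,cv2.COLOR_BGR2GRAY).astype(np.float32),(0,0),.7)
    out=[]
    for v in rows:
        r=g[v,u0:u1]; k=int(np.argmin(r)); p=plane(c,u0+k+.0,v,98)[:2]-O; out.append([u0+k,round(float(p@ex),1),round(float(p@ey),1)])
    print('overhang',out)
q=cv2.cvtColor(ims[0],cv2.COLOR_BGR2GRAY)
for v in (90,100,190): print(v,q[v,408:430].tolist())
for v in (120,140,160): print(v,q[v,405:445].tolist())
for u in (330,380): print(u,q[66:84,u].tolist(),q[200:216,u].tolist())
for n,u,v in [('rearL',420.5,78),('FL',232,76.5),('FR',243,208),('outFL',189,58.5),('outRR',435,222)]:
    p=plane(cs[0],u,v,98)[:2]-O; print(n,(p@ex).round(1),(p@ey).round(1))
E
```

```text
overhang [[232, -66.6, 41.7], [233, -66.5, 34.7], [234, -66.4, 27.5], [235, -66.2, 20.2], [236, -66.1, 12.7], [236, -66.8, 5.1], [237, -66.7, -2.6], [238, -66.5, -10.5], [239, -66.4, -18.5], [240, -66.3, -26.7], [241, -66.2, -35.0]]
overhang [[89, -65.2, 42.6], [91, -65.3, 35.5], [93, -65.4, 28.3], [95, -65.5, 21.0], [97, -65.6, 13.6], [99, -65.7, 6.0], [101, -65.8, -1.8], [103, -65.9, -9.7], [106, -65.2, -17.7], [108, -65.3, -25.9], [110, -65.4, -34.3]]
90 [56, 57, 56, 57, 56, 54, 49, 110, 158, 172, 145, 84, 70, 69, 118, 155, 163, 163, 168, 170, 172, 170]
100 [56, 57, 55, 55, 55, 51, 110, 159, 172, 153, 103, 70, 69, 118, 156, 164, 163, 168, 170, 171, 170, 166]
190 [158, 175, 140, 66, 69, 99, 148, 165, 164, 168, 170, 170, 169, 166, 165, 166, 166, 168, 168, 169, 167, 165]
120 [54, 55, 54, 55, 55, 53, 53, 63, 141, 171, 170, 170, 168, 165, 165, 166, 167, 168, 168, 168, 167, 166, 164, 163, 164, 165, 167, 168, 169, 169, 169, 169, 170, 170, 170, 160, 141, 129, 131, 131]
140 [53, 54, 54, 53, 52, 47, 110, 159, 171, 171, 171, 162, 126, 86, 90, 90, 91, 91, 91, 91, 77, 114, 141, 138, 138, 138, 138, 138, 138, 138, 138, 139, 138, 139, 135, 131, 132, 131, 131, 132]
160 [53, 53, 52, 49, 84, 148, 172, 171, 170, 171, 139, 85, 89, 89, 89, 90, 91, 91, 78, 99, 132, 138, 137, 137, 137, 137, 137, 137, 137, 137, 137, 136, 133, 131, 131, 131, 132, 132, 132, 132]
330 [167, 168, 168, 169, 168, 168, 166, 165, 169, 101, 67, 146, 168, 166, 164, 165, 164, 167] [165, 163, 162, 166, 171, 174, 157, 95, 90, 107, 171, 171, 171, 168, 165, 166]
380 [166, 168, 168, 167, 167, 167, 166, 165, 168, 100, 66, 171, 168, 165, 163, 164, 164, 167] [167, 165, 164, 166, 169, 173, 136, 90, 87, 105, 168, 168, 167, 165, 163, 163]
rearL 75.7 49.6
FL -65.7 51.0
FR -65.7 -50.5
outFL -96.4 63.2
outRR 98.7 -63.3
```

```bash
python3 - <<'E'
from h import *
plan([487.3,65,180],down(-.0955),10)
E
```

```text
rot total [ 0.    -0.     0.031]
[-1.37, -3.94, 0.76, 0.0, -0.0, 0.003]
[-1.38, -3.94, 0.76, 0.0, -0.0, 0.003]
[-1.4, -3.93, 0.77, 0.0, -0.0, 0.003]
[-1.41, -3.93, 0.77, 0.0, -0.0, 0.003]
[-1.42, -3.92, 0.77, 0.0, -0.0, 0.003]
[-1.43, -3.92, 0.77, 0.0, -0.0, 0.003]
[-1.45, -3.92, 0.77, 0.0, -0.0, 0.003]
[-1.46, -3.91, 0.77, 0.0, -0.0, 0.003]
[-1.47, -3.91, 0.77, 0.0, -0.0, 0.003]
[-1.48, -3.9, 0.77, 0.0, -0.0, 0.003]
```

Request:
servo_tool(
  increments=[
    [[-1.4,-3.9,0.8,0,0,0.003,0],[-1.4,-3.9,0.8,0,0,0.003,0],[-1.4,-3.9,0.8,0,0,0.003,0],[-1.4,-3.9,0.8,0,0,0.003,0],[-1.4,-3.9,0.8,0,0,0.003,0]],
  ],
)

```text
t: 3.3
eef_pos: [542.3, -136.3, 216.2]
ee_rot: [0.0, 0.999, -0.04, 0.0]
ft_force: [-0.3, 0.5, -0.0]
width: 85.5
```

Request:
servo_tool(
  increments=[
    [[-1.4,-3.9,0.8,0,0,0.003,0],[-1.5,-3.9,0.8,0,0,0.003,0],[-1.5,-3.9,0.8,0,0,0.003,0],[-1.5,-3.9,0.8,0,0,0.003,0],[-1.5,-3.9,0.5,0,0,0.004,0]],
  ],
)

```text
t: 3.8
eef_pos: [484.8, 64.3, 179.0]
ee_rot: [-0.0, 0.999, -0.048, 0.0]
ft_force: [0.5, 0.6, -0.2]
width: 85.6
```

Request:
servo_tool(
  increments=[
    [[0,0,0,0,0,0,0],[0,0,0,0,0,0,0],[0,0,0,0,0,0,0],[0,0,0,0,0,0,0],[0,0,0,0,0,0,0]],
  ],
)

```text
t: 4.3
eef_pos: [486.3, 61.9, 179.6]
ee_rot: [0.0, 0.999, -0.048, 0.0]
ft_force: [0.6, 0.2, -0.3]
width: 85.8
```

```bash
python3 - <<'E'
from h import *
import pickle
s=status.observe(); c=viewer.get_calibration('wrist'); im=viewer.camera('wrist')
print(s['t'],s['eef_pos'],s['ft_force']); cv2.imwrite('pics/w3.png',im); pickle.dump(c,open('w3.pkl','wb'))
ims=[cv2.imread('pics/w1.png'),cv2.imread('pics/w2.png')]; cs=[pickle.load(open(f'w{i}.pkl','rb')) for i in (1,2)]
O=np.array([490.82,-266.82]); yaw=-.064; ex=np.array([np.cos(yaw),np.sin(yaw)]); ey=np.array([-ex[1],ex[0]])
g=[cv2.cvtColor(i,cv2.COLOR_BGR2GRAY) for i in ims]
for v in (90,140): print(g[0][v,226:246].tolist()); 
for v in (90,140): print(g[1][v,84:112].tolist())
for v in (90,190): print(g[1][v,268:290].tolist())
for n,z,l in [('rear1',98,[(422,90),(421,100),(413,190)]),]:
    for u,v in l: p=plane(cs[0],u,v,z)[:2]-O; print(n,p@ex,p@ey)
E
```

```text
4.3 [486.27537988  61.94298911 179.59376146] [ 0.58312479  0.23515261 -0.31121149]
[170, 170, 170, 171, 172, 162, 129, 146, 170, 166, 165, 166, 168, 169, 169, 168, 167, 166, 165, 164]
[166, 168, 170, 170, 170, 170, 170, 170, 171, 172, 137, 142, 172, 168, 167, 167, 169, 170, 170, 170]
[170, 171, 173, 141, 80, 80, 140, 168, 167, 168, 168, 166, 164, 164, 165, 167, 168, 167, 167, 166, 165, 163, 163, 163, 165, 167, 169, 170]
[164, 163, 163, 165, 166, 167, 168, 169, 169, 169, 169, 170, 171, 162, 124, 83, 109, 152, 170, 170, 170, 169, 166, 165, 166, 166, 168, 169]
[55, 55, 55, 55, 55, 55, 50, 82, 144, 167, 163, 161, 162, 166, 168, 170, 169, 166, 164, 164, 165, 166]
[49, 90, 97, 64, 51, 52, 53, 54, 53, 54, 51, 59, 136, 168, 164, 161, 162, 167, 168, 170, 167, 165]
rear1 77.64421396319956 41.27894457836353
rear1 77.54195458985062 34.23703257575116
rear1 77.36450565510955 -35.42404649719367
```

View pics/w3.png

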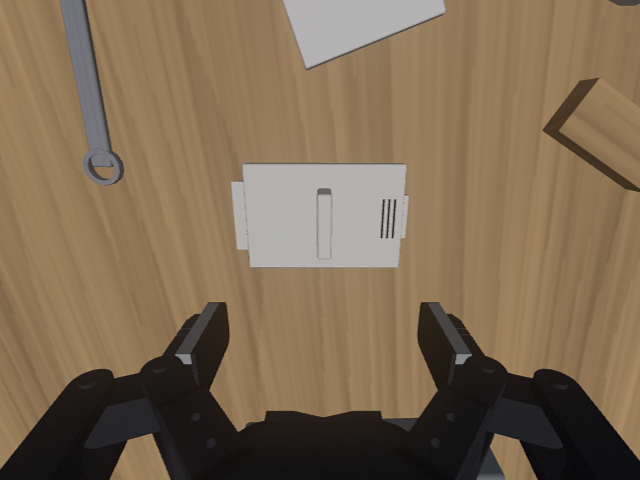

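```bash
python3 - <<'E'
from h import *
import pickle
c=pickle.load(open('w3.pkl','rb')); im=cv2.imread('pics/w3.png'); g=cv2.cvtColor(im,cv2.COLOR_BGR2GRAY)
cv2.imwrite('pics/z3.png',cv2.resize(im[150:280,220:420],None,fx=4,fy=4,interpolation=cv2.INTER_CUBIC))
hsv=cv2.cvtColor(im,cv2.COLOR_BGR2HSV); m=((hsv[...,1]<40)&(hsv[...,2]>120)).astype(np.uint8); m[:150]=0;m[280:]=0;m[:,:220]=0;m[:,420:]=0
k=max(cv2.findContours(m,cv2.RETR_EXTERNAL,cv2.CHAIN_APPROX_NONE)[0],key=cv2.contourArea)[:,0]
f=lambda P:cv2.fitLine(P.astype(np.float32),cv2.DIST_HUBER,0,.01,.01).ravel()
top=k[(k[:,1]<170)&(k[:,0]>260)&(k[:,0]<390)];bot=k[(k[:,1]>260)&(k[:,0]>260)&(k[:,0]<385)]
for e in (top,bot):
    P=np.array([plane(c,u,v,11)[:2] for u,v in e]); l=f(P); l=l*np.sign(l[0]) if 0 else l; print('edge yaw',np.arctan(l[1]/l[0]),l[2:])
    
P=np.array([plane(c,u,v,11)[:2] for u,v in k],np.float32); print(cv2.minAreaRect(P))
print(g[220,310:340].tolist()); print(g[230,310:340].tolist()); print(g[180:200,324].tolist(),g[250:272,324].tolist())
E
```

```text
edge yaw -0.09750641 [492.69638  110.615944]
edge yaw -0.0974221 [488.42737   16.520739]
((484.24761962890625, 64.18282318115234), (94.07014465332031, 153.5651092529297), 84.41329193115234)
[178, 178, 178, 178, 178, 180, 159, 142, 163, 175, 178, 178, 178, 178, 178, 179, 179, 179, 179, 175, 167, 158, 168, 179, 179, 179, 178, 178, 178, 178]
[178, 178, 178, 178, 178, 180, 158, 139, 161, 174, 178, 177, 177, 178, 178, 178, 178, 178, 179, 176, 165, 154, 167, 179, 178, 178, 178, 178, 178, 178]
[178, 178, 178, 179, 178, 178, 179, 184, 124, 98, 99, 100, 101, 99, 130, 168, 175, 179, 178, 179] [177, 177, 178, 177, 177, 177, 177, 177, 163, 165, 177, 177, 177, 177, 177, 177, 181, 136, 127, 128, 128, 127]
```

View pics/z3.png

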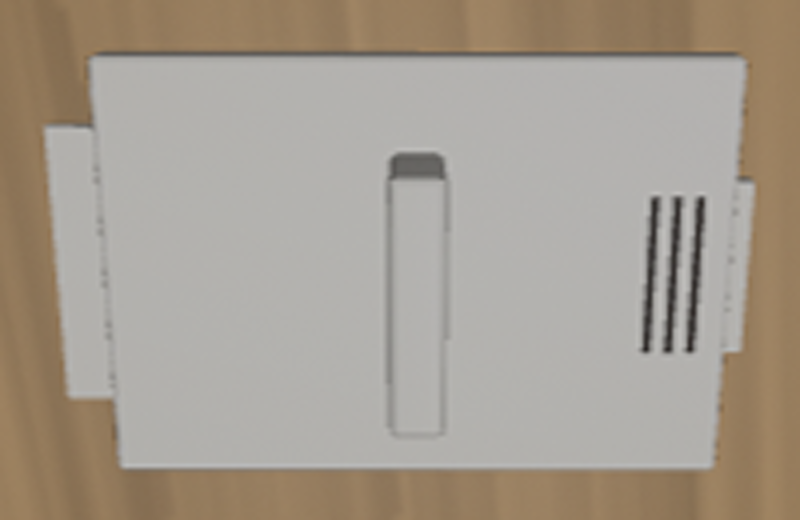

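```bash
python3 - <<'E'
from h import *
import pickle
c=pickle.load(open('w3.pkl','rb'))
a=plane(c,324.3,194.3,39);b=plane(c,323.8,258.5,39); print(a,b,(a+b)/2,np.linalg.norm(a-b))
for u in(317,331): print(plane(c,u,226,39))
s=status.observe(); Rm=rotm(s['ee_rot']); print(np.arctan2(Rm[1,0],Rm[0,0]))
# plate centre from edges
p1=np.array([492.7,110.6]);p2=np.array([488.43,16.52]); n=np.array([np.sin(.0975),np.cos(.0975)]); print(p1@n,p2@n,(p1@n+p2@n)/2,((a+b)/2)[:2]@n)
m=(a+b)/2
plan([m[0],m[1],39],down(-.0975),10)
E
```

```text
[490.5147564   90.76877928  39.        ] [484.85273689  36.48308608  39.        ] [487.68374664  63.62593268  39.        ] 54.580169940090215
[482.12844038  65.41530122  39.        ]
[493.41072361  64.31226614  39.        ]
-0.09654640025770639
158.03689625835278 63.988050426401806 111.01247334237729 110.7976155574906
rot total [ 0.    -0.     0.001]
[0.01, -0.02, 1.41, 0.0, -0.0, 0.0]
[0.01, -0.02, 1.41, 0.0, -0.0, 0.0]
[0.01, -0.02, 1.41, 0.0, -0.0, 0.0]
[0.01, -0.02, 1.41, 0.0, -0.0, 0.0]
[0.01, -0.02, 1.41, 0.0, -0.0, 0.0]
[0.01, -0.02, 1.41, 0.0, -0.0, 0.0]
[0.01, -0.02, 1.41, 0.0, -0.0, 0.0]
[0.01, -0.02, 1.41, 0.0, -0.0, 0.0]
[0.01, -0.02, 1.41, 0.0, -0.0, 0.0]
[0.01, -0.02, 1.41, 0.0, -0.0, 0.0]
```

Request:
servo_tool(
  increments=[
    [[0,0,2.8,0,0,0,0],[0,0,2.8,0,0,0,0],[0.1,-0.1,2.8,0,0,0,0],[0.05,-0.1,2.8,0,0,0,0],[0,0,2.7,0,0,0,0]],
  ],
  force=60,
)

```text
t: 4.85
eef_pos: [487.7, 64.2, 39.3]
ee_rot: [-0.0, 0.999, -0.048, 0.0]
ft_force: [0.5, -0.4, -0.3]
width: 85.5
```

Request:
servo_tool(
  increments=[
    [[0,0,0,0,0,0,0],[0,0,0,0,0,0,1],[0,0,0,0,0,0,1],[0,0,0,0,0,0,1],[0,0,0,0,0,0,1]],
  ],
)

```text
t: 5.35
eef_pos: [488.5, 64.8, 41.8]
ee_rot: [-0.0, 0.999, -0.047, 0.001]
ft_force: [-0.1, 0.0, 0.1]
width: 28.3
```

Request:
servo_tool(
  increments=[
    [[0,0,0,0,0,0,1],[0,0,0,0,0,0,1],[0,0,0,0,0,0,1],[0,0,0,0,0,0,1],[0,0,0,0,0,0,1]],
  ],
)

```text
t: 5.85
eef_pos: [488.4, 64.8, 41.4]
ee_rot: [-0.0, 0.999, -0.047, 0.001]
ft_force: [0.7, -1.4, 6.0]
width: 10.7
```

Request:
servo_tool(
  increments=[
    [[0,0,-1,0,0,0,1],[0,0,-3.5,0,0,0,1],[0,0,-3.5,0,0,0,1],[0,0,-3.5,0,0,0,1],[0,0,-3.5,0,0,0,1]],
  ],
)

```text
t: 6.35
eef_pos: [486.6, 64.7, 191.4]
ee_rot: [0.0, 0.999, -0.047, -0.001]
ft_force: [0.5, 0.3, -0.8]
width: 10.8
```

Request:
servo_tool(
  increments=[
    [[0,0,0,0,0,0,1],[0,0,0,0,0,0,1],[0,0,0,0,0,0,1],[0,0,0,0,0,0,1],[0,0,0,0,0,0,1]],
  ],
)

```text
t: 6.85
eef_pos: [486.6, 64.7, 188.6]
ee_rot: [0.0, 0.999, -0.047, -0.002]
ft_force: [-1.0, 0.3, -1.7]
width: 10.3
```

```bash
cat >> h.py <<'E'
SLOT=np.array([414.5,-261.9,87.]); YAW=-.064
EX=np.array([np.cos(YAW),np.sin(YAW),0])
LIP=np.array([-82,1.2,41.4])
def tcp_for(dx,dz,pitch):
    Rt=down(YAW,pitch); return SLOT+dx*EX+[0,0,dz]-Rt@LIP, Rt
def lipnow(s=None):
    s=s or status.observe(); Rm=rotm(s['ee_rot']); l=s['eef_pos']+Rm@LIP-SLOT
    return np.array([l@EX,l@[-EX[1],EX[0],0],l[2]]), np.arcsin(Rm[2,0])
E
python3 - <<'E'
from h import *
import pickle
s=status.observe(); c=viewer.get_calibration('wrist'); im=viewer.camera('wrist')
print(s['t'],s['eef_pos'],s['ft_force'],s['torque'],s['width']); cv2.imwrite('pics/w4.png',im); pickle.dump(c,open('w4.pkl','wb'))
t,Rt=tcp_for(17,45,.18); print(t); plan(t,Rt,10)
E
```

```text
6.85 [486.61067844  64.74287936 188.61419175] [-1.02457306  0.3481555  -1.7207153 ] [-0.01619099 -0.01065081  0.01300915] 10.272528086467421
[ 504.65530978 -266.47536884  187.4115539 ]
rot total [ 0.003  0.183 -0.031]
[0.49, 3.28, 0.02, 0.0, 0.018, -0.003]
[0.48, 3.28, 0.02, 0.0, 0.018, -0.003]
[0.47, 3.28, 0.03, 0.0, 0.018, -0.003]
[0.46, 3.28, 0.04, 0.0, 0.018, -0.003]
[0.45, 3.29, 0.05, 0.0, 0.018, -0.003]
[0.44, 3.29, 0.05, 0.0, 0.018, -0.003]
[0.43, 3.29, 0.06, 0.0, 0.018, -0.003]
[0.42, 3.29, 0.07, 0.0, 0.018, -0.003]
[0.4, 3.29, 0.07, 0.0, 0.018, -0.003]
[0.39, 3.29, 0.08, 0.0, 0.018, -0.003]
```

View pics/w4.png

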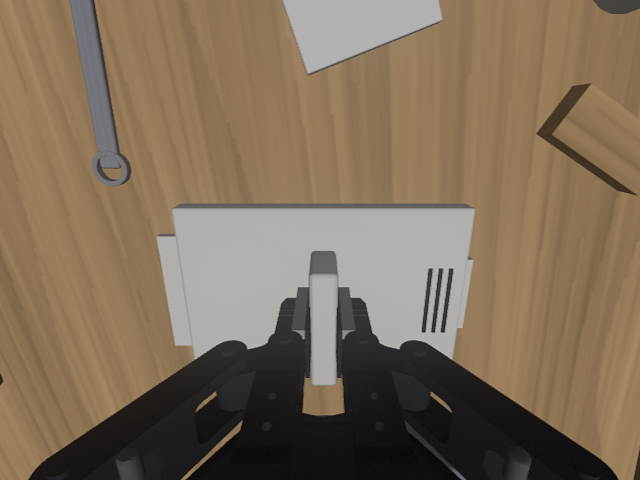

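```bash
python3 - <<'E'
from h import *
import pickle
c=pickle.load(open('w4.pkl','rb')); s=status.observe(); Rm=rotm(s['ee_rot']);p=s['eef_pos']
def intool(u,v,d):
    o,r=ray(c,u,v); o=Rm.T@(o-p); r=Rm.T@r; return (o+r*(d-o[2])/r[2]).round(1)
for n,u,v,d in [('lipFar',158,236,37.4),('lipNear',176,345,37.4),('plFarL',174.5,208,30.4),('plFarR',473,208,30.4),('rib far top L',311,252,2.4),('rib far R',336,252,2.4),('tabfar',472,259,36.4),('tabnear',460,327,36.4)]:
    print(n,intool(u,v,d))
E
```

```text
lipFar [-80.7 -30.5  37.4]
lipNear [-81.1  33.3  37.4]
plFarL [-67.3 -46.4  30.4]
plFarR [ 68.3 -46.4  30.4]
rib far top L [ -4.4 -36.1   2.4]
rib far R [  5.3 -36.1   2.4]
tabfar [ 74.4 -18.7  36.4]
tabnear [73.7 20.9 36.4]
```

Request:
servo_tool(
  increments=[
    [[0.5,3.3,0,0,0.018,-0.003,1],[0.5,3.3,0,0,0.018,-0.003,1],[0.5,3.3,0,0,0.018,-0.003,1],[0.5,3.3,0,0,0.018,-0.003,1],[0.4,3.3,0,0,0.018,-0.003,1]],
  ],
)

```text
t: 7.4
eef_pos: [496.4, -103.0, 190.7]
ee_rot: [0.002, 0.998, -0.04, 0.045]
ft_force: [-0.3, 0.4, -2.0]
width: 10.6
```

Request:
servo_tool(
  increments=[
    [[0.4,3.3,0.1,0,0.018,-0.003,1],[0.4,3.3,0.1,0,0.018,-0.003,1],[0.4,3.3,0.1,0,0.018,-0.003,1],[0.4,3.3,0.1,0,0.018,-0.003,1],[0.4,3.3,0.1,0,0.018,-0.003,1]],
  ],
)

```text
t: 7.9
eef_pos: [504.5, -269.1, 188.2]
ee_rot: [0.004, 0.995, -0.032, 0.09]
ft_force: [-0.0, -0.7, -2.1]
width: 10.3
```

Request:
servo_tool(
  increments=[
    [[0,0,0,0,0,0,1],[0,0,0,0,0,0,1],[0,0,0,0,0,0,1],[0,0,0,0,0,0,1],[0,0,0,0,0,0,1]],
  ],
)

```text
t: 8.4
eef_pos: [505.1, -266.8, 188.9]
ee_rot: [0.004, 0.995, -0.032, 0.09]
ft_force: [0.2, -0.6, -1.4]
width: 11.2
```

```bash
python3 - <<'E'
from h import *
import pickle
s=status.observe(); c=viewer.get_calibration('wrist'); im=viewer.camera('wrist')
print(s['t'],s['eef_pos'],s['ft_force'],s['torque'],s['width']); cv2.imwrite('pics/w5.png',im); pickle.dump(c,open('w5.pkl','wb'))
print(lipnow(s))
t,Rt=tcp_for(17,10,.18); print(t); plan(t,Rt,5)
cv2.imwrite('pics/s5.png',cv2.resize(viewer.camera('side')[130:280,280:440],None,fx=4,fy=4,interpolation=cv2.INTER_CUBIC))
E
```

```text
8.4 [ 505.05888011 -266.83604059  188.89874761] [ 0.20610745 -0.58382671 -1.37241763] [-0.03120022  0.08942845 -0.03087995] 11.201023179563498
(array([17.41670307, -0.49670766, 46.50299885]), np.float64(0.17982861452415477))
[ 504.65530978 -266.47536884  152.4115539 ]
rot total [ 0.003 -0.     0.001]
[-0.14, -0.01, 0.72, 0.001, -0.0, 0.0]
[-0.14, -0.01, 0.72, 0.001, -0.0, 0.0]
[-0.14, -0.01, 0.72, 0.001, -0.0, 0.0]
[-0.14, -0.01, 0.72, 0.001, -0.0, 0.0]
[-0.14, -0.01, 0.72, 0.001, -0.0, 0.0]
```

View pics/w5.png

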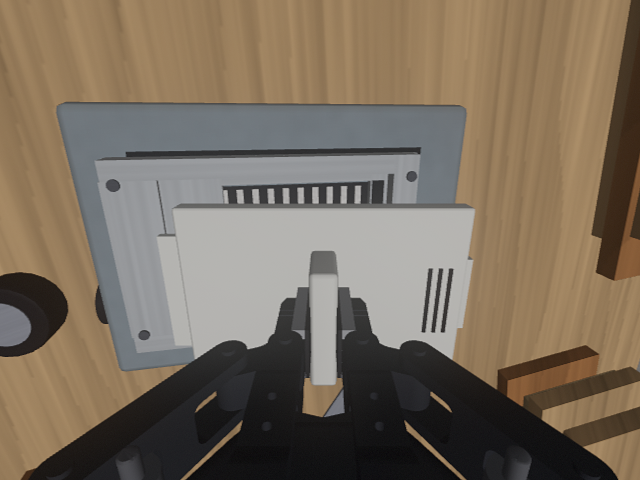

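View pics/s5.png

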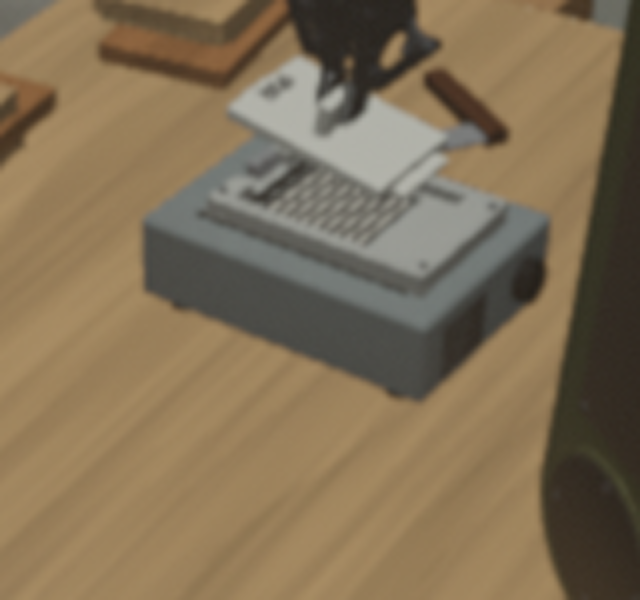

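Request:
servo_tool(
  increments=[
    [[-0.1,0,0.7,0,0,0,1],[-0.2,0,0.7,0,0,0,1],[-0.1,0,0.7,0,0,0,1],[-0.2,0,0.7,0,0,0,1],[0,0,0,0,0,0,1]],
  ],
)

```text
t: 9.0
eef_pos: [503.0, -267.2, 158.2]
ee_rot: [0.003, 0.996, -0.032, 0.088]
ft_force: [-0.2, 0.0, -1.2]
width: 10.9
```

```bash
python3 - <<'E'
from h import *
import pickle
s=status.observe(); c=viewer.get_calibration('wrist'); im=viewer.camera('wrist')
print(s['t'],s['eef_pos'],s['ft_force'],s['torque'],s['width']); cv2.imwrite('pics/w6.png',im); pickle.dump(c,open('w6.pkl','wb'))
print(lipnow(s))
t,Rt=tcp_for(17,3,.18); print(t); plan(t,Rt,5)
E
```

```text
9.0 [ 503.03417812 -267.19075564  158.20138728] [-0.19282497  0.03010618 -1.22568192] [0.01933767 0.05345488 0.03232053] 10.8916987915587
(array([15.26219796, -0.77587652, 16.00876561]), np.float64(0.1770295244019609))
[ 504.65530978 -266.47536884  145.4115539 ]
rot total [ 0.002  0.002 -0.001]
[-0.03, -0.02, 0.27, 0.0, 0.0, -0.0]
[-0.03, -0.02, 0.27, 0.0, 0.0, -0.0]
[-0.03, -0.02, 0.27, 0.0, 0.0, -0.0]
[-0.03, -0.02, 0.27, 0.0, 0.0, -0.0]
[-0.03, -0.02, 0.27, 0.0, 0.0, -0.0]
```

View pics/w6.png

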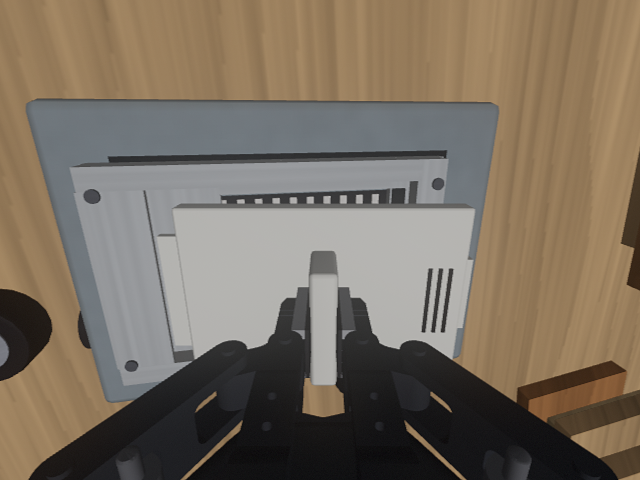

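Request:
servo_tool(
  increments=[
    [[0,0,0.25,0,0,0,1],[0,0,0.25,0,0,0,1],[0,0,0.25,0,0,0,1],[0,0,0.2,0,0,0,1],[0,0,0,0,0,0,1]],
  ],
)

```text
t: 9.55
eef_pos: [505.6, -267.8, 150.6]
ee_rot: [0.004, 0.995, -0.032, 0.09]
ft_force: [-0.1, -0.5, -0.9]
width: 10.3
```

Request:
servo_tool(
  increments=[
    [[0,0,0.1,0,0,0,1],[0,0,0.1,0,0,0,1],[0,0,0,0,0,0,1],[0,0,0,0,0,0,1],[0,0,0,0,0,0,1]],
  ],
)

```text
t: 10.05
eef_pos: [506.1, -268.0, 149.1]
ee_rot: [0.004, 0.995, -0.032, 0.09]
ft_force: [-0.1, -0.9, -1.4]
width: 10.7
```

```bash
python3 - <<'E'
from h import *
for i in range(1):
    s=status.observe(); print(s['t'],s['eef_pos'],s['ft_force'],s['torque'],lipnow(s))
E
```

```text
10.05 [ 506.11194017 -267.99785786  149.10260315] [-0.06850137 -0.90532468 -1.38648811] [-0.02302569  0.21045844 -0.01960263] (array([18.5557573 , -1.49204588,  6.68625233]), np.float64(0.18011262123100324))
```

Request:
servo_tool(
  increments=[
    [[0,-0.1,0.1,0,0,0,1],[0,0,0.1,0,0,0,1],[0,0,0.1,0,0,0,1],[0,0,0,0,0,0,1],[0,0,0,0,0,0,1]],
  ],
)

```text
t: 10.55
eef_pos: [506.6, -267.0, 146.0]
ee_rot: [0.004, 0.995, -0.032, 0.09]
ft_force: [-0.8, 0.3, -1.9]
width: 11.1
```

Request:
servo_tool(
  increments=[
    [[0,0,0.1,0,0,0,1],[0,0,0.1,0,0,0,1],[0,0,0,0,0,0,1],[0,0,0,0,0,0,1],[0,0,0,0,0,0,1]],
  ],
)

```text
t: 11.05
eef_pos: [507.0, -267.1, 144.2]
ee_rot: [0.004, 0.995, -0.032, 0.09]
ft_force: [-0.0, 0.6, -1.3]
width: 11.1
```

Request:
servo_tool(
  increments=[
    [[0,0,0.1,0,0,0,1],[0,0,0,0,0,0,1],[0,0,0.1,0,0,0,1],[0,0,0,0,0,0,1],[0,0,0,0,0,0,1]],
  ],
)

```text
t: 11.55
eef_pos: [507.4, -267.1, 142.1]
ee_rot: [0.004, 0.995, -0.032, 0.09]
ft_force: [0.3, 1.3, -0.5]
width: 10.6
```

```bash
python3 - <<'E'
from h import *
s=status.observe(); print(s['t'],s['eef_pos'],s['ft_force'],s['torque'],lipnow(s))
E
```

```text
11.55 [ 507.37179332 -267.05906238  142.08702744] [ 0.28794863  1.33078156 -0.53319797] [ 0.0328139   0.12733901 -0.02322966] (array([19.74060041, -0.47319827, -0.31297387]), np.float64(0.1798875458372768))
```

Request:
servo_tool(
  increments=[
    [[-0.02,0,0.1,0,0,0,1],[0,0,0,0,0,0,1],[0,0,0,0,0,0,1],[0,0,0,0,0,0,1],[0,0,0,0,0,0,1]],
  ],
)

```text
t: 12.05
eef_pos: [507.6, -267.2, 141.5]
ee_rot: [0.004, 0.995, -0.032, 0.09]
ft_force: [-0.4, 0.4, 2.3]
width: 11.1
```

```bash
python3 - <<'E'
from h import *
s=status.observe(); print(s['t'],s['eef_pos'],s['ft_force'],s['torque'],lipnow(s))
E
```

```text
12.05 [ 507.5727394  -267.18708339  141.54045983] [-0.3526332   0.42621624  2.31901101] [ 0.12977731  0.29764433 -0.0066828 ] (array([19.98683416, -0.60434485, -0.90874567]), np.float64(0.18056533172397646))
```

Request:
servo_tool(
  increments=[
    [[-0.02,0,0.1,0,0,0,1],[0,0,0,0,0,0,1],[0,0,0,0,0,0,1],[0,0,0,0,0,0,1],[0,0,0,0,0,0,1]],
  ],
)

```text
t: 12.55
eef_pos: [507.8, -267.3, 141.0]
ee_rot: [0.004, 0.995, -0.032, 0.09]
ft_force: [-0.9, 0.5, 5.0]
width: 10.8
```

```bash
python3 - <<'E'
from h import *
s=status.observe(); print(s['t'],s['eef_pos'],s['ft_force'],s['torque'],lipnow(s))
E
```

```text
12.55 [ 507.80479946 -267.26712277  141.03824595] [-0.90151542  0.45132746  5.01961466] [ 0.30229605  0.51388078 -0.0472248 ] (array([20.24711122, -0.67579999, -1.4419309 ]), np.float64(0.18099015553398892))
```

Request:
servo_tool(
  increments=[
    [[0.01,0,-0.05,0,0,0,1],[-0.3,0,-0.055,0,0,0,1],[-0.3,0,-0.055,0,0,0,1],[-0.3,0,-0.055,0,0,0,1],[0,0,0,0,0,0,1]],
  ],
)

```text
t: 13.05
eef_pos: [498.4, -266.9, 141.4]
ee_rot: [0.005, 0.995, -0.032, 0.091]
ft_force: [2.8, -0.6, 4.6]
width: 10.8
```

```bash
python3 - <<'E'
from h import *
s=status.observe(); print(s['t'],s['eef_pos'],s['ft_force'],s['torque'],lipnow(s))
E
```

```text
13.05 [ 498.44879102 -266.91166288  141.39368584] [ 2.83820325 -0.56454895  4.56547014] [-0.04765211 -0.26168079  0.0436747 ] (array([10.92493564, -0.93800049, -1.13539123]), np.float64(0.18167145394001535))
```

Request:
servo_tool(
  increments=[
    [[0,0,-0.04,0,0,0,1],[-0.2,0,-0.037,0,0,0,1],[-0.2,0,-0.037,0,0,0,1],[-0.2,0,-0.037,0,0,0,1],[0,0,0,0,0,0,1]],
  ],
)

```text
t: 13.55
eef_pos: [492.0, -266.2, 141.3]
ee_rot: [0.004, 0.995, -0.032, 0.09]
ft_force: [3.0, -1.0, 4.8]
width: 10.9
```

```bash
python3 - <<'E'
from h import *
s=status.observe(); print(s['t'],s['eef_pos'],s['ft_force'],s['torque'],lipnow(s))
im=viewer.camera('wrist'); cv2.imwrite('pics/w7.png',im)
E
```

```text
13.55 [ 492.00644293 -266.18199439  141.34637678] [ 2.97671328 -0.97527191  4.79997149] [-0.03706095 -0.27310321 -0.0142512 ] (array([ 4.3858414 , -0.59114798, -1.09994486]), np.float64(0.1805264519738726))
```

View pics/w7.png

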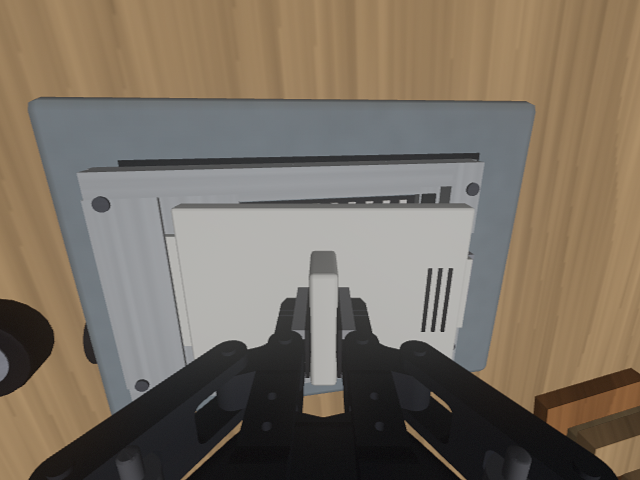

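The picture shows the lip going under the overhang edge, with only a thin sliver visible at col 168-185. I'll keep going.

Request:
servo_tool(
  increments=[
    [[0,0,-0.03,0,0,0,1],[-0.15,0,-0.028,0,0,0,1],[-0.15,0,-0.028,0,0,0,1],[-0.1,0,-0.02,0,0,0,1],[0,0,0,0,0,0,1]],
  ],
)

```text
t: 14.1
eef_pos: [488.4, -265.8, 141.7]
ee_rot: [0.004, 0.995, -0.032, 0.091]
ft_force: [6.0, -0.3, 4.2]
width: 11.2
```

```bash
python3 - <<'E'
from h import *
s=status.observe(); print(s['t'],s['eef_pos'],s['ft_force'],s['torque'],lipnow(s))
E
```

```text
14.1 [ 488.41698169 -265.83422594  141.71419585] [ 5.98927847 -0.26220434  4.23432208] [ 0.04052191 -0.73467182 -0.00270309] (array([ 0.85628055, -0.44351545, -0.83146189]), np.float64(0.18187999526320753))
```

Request:
servo_tool(
  increments=[
    [[-0.1,0,-0.02,0,0,0,1],[0,0,0,0,0,0,1],[0,0,0,0,0,0,1],[0,0,0,0,0,0,1],[0,0,0,0,0,0,1]],
  ],
)

```text
t: 14.6
eef_pos: [488.2, -265.8, 142.0]
ee_rot: [0.005, 0.995, -0.033, 0.092]
ft_force: [8.4, 0.6, 2.5]
width: 10.6
```

```bash
python3 - <<'E'
from h import *
s=status.observe(); print(s['t'],s['eef_pos'],s['ft_force'],s['torque'],lipnow(s))
E
```

```text
14.6 [ 488.15177961 -265.8223406   142.03334827] [8.35468341 0.55295317 2.52520864] [ 0.03538368 -1.27656748  0.10006299] (array([ 0.69900419, -0.44798174, -0.654475  ]), np.float64(0.1838283031986187))
```

```bash
cat >> h.py <<'E'
def swing(p0,p1,n,back=0.):
    """rows turning about the lip from pitch p0 to p1; back mm along frame +x added in total"""
    P,Rm=tcp_for(0,0,p0)
    for i in range(1,n+1):
        a=p0+(p1-p0)*i/n; Q,Rn=tcp_for(back*i/n,0,a); t=Rm.T@(Q-P)/10
        print(np.r_[t.round(3),R.from_matrix(Rm.T@Rn).as_rotvec().round(4)].tolist()); P,Rm=Q,Rn
E
python3 -c "
from h import *
swing(.182,.125,4)
s=status.observe();print(status.observe()['torque'])"
```

```text
[0.058, 0.0, 0.117, -0.0, -0.0142, 0.0]
[0.058, 0.0, 0.117, 0.0, -0.0143, -0.0]
[0.058, -0.0, 0.117, -0.0, -0.0142, -0.0]
[0.058, 0.0, 0.117, 0.0, -0.0142, 0.0]
[ 0.03538368 -1.27656748  0.10006299]
```

Request:
servo_tool(
  increments=[
    [[0.06,0,0.12,0,-0.014,0,1],[0.06,0,0.12,0,-0.014,0,1],[0.06,0,0.12,0,-0.014,0,1],[0.06,0,0.12,0,-0.014,0,1],[0,0,0,0,0,0,1]],
  ],
)

```text
t: 15.1
eef_pos: [491.2, -266.0, 137.5]
ee_rot: [0.004, 0.997, -0.032, 0.063]
ft_force: [7.2, -0.1, 5.0]
width: 10.8
```

```bash
python3 - <<'E'
from h import *
s=status.observe(); print(s['t'],s['eef_pos'],s['ft_force'],s['torque'],lipnow(s))
im=viewer.camera('wrist'); cv2.imwrite('pics/w8.png',im)
cv2.imwrite('pics/s8.png',cv2.resize(viewer.camera('side')[130:280,280:440],None,fx=4,fy=4,interpolation=cv2.INTER_CUBIC))
swing(.125,.105,2)
E
```

```text
15.1 [ 491.16427246 -266.04654396  137.49866791] [ 7.20721509 -0.05950509  4.99660143] [ 0.03462875 -0.91720149  0.01436364] (array([ 0.64285129, -0.49945705, -0.90245201]), np.float64(0.1263729411402497))
[0.041, -0.0, 0.082, -0.0, -0.01, 0.0]
[0.041, 0.0, 0.082, -0.0, -0.01, -0.0]
```

View pics/w8.png

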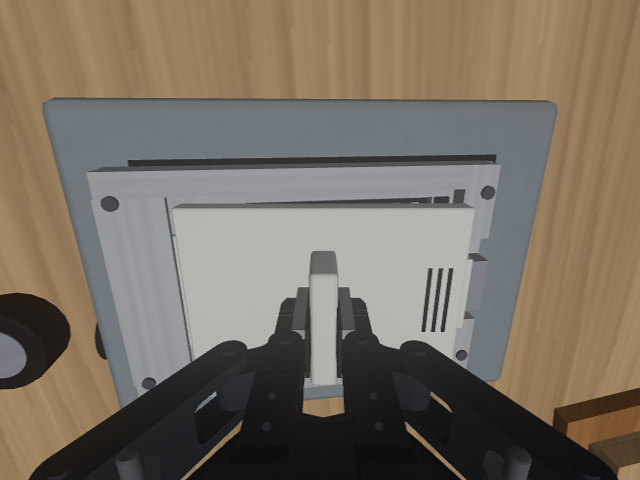

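View pics/s8.png

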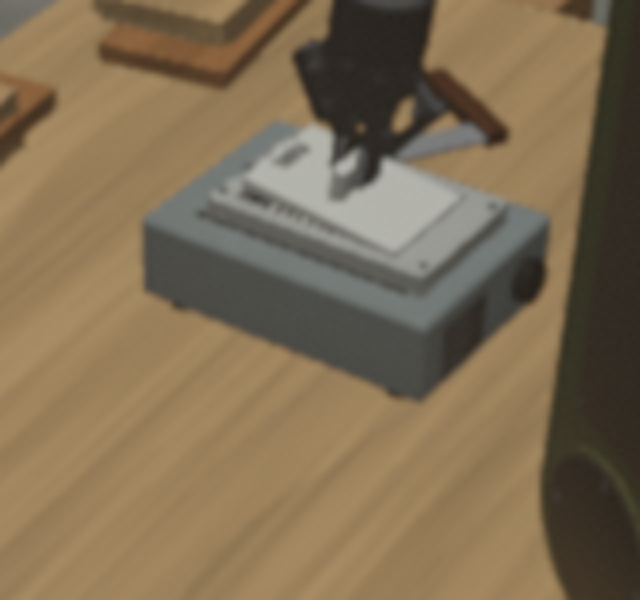

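The lip is hidden under the overhang at col ~170. I'll swing until the tab meets the catch.

Request:
servo_tool(
  increments=[
    [[0.04,0,0.08,0,-0.01,0,1],[0.04,0,0.08,0,-0.01,0,1],[0,0,0,0,0,0,1],[0,0,0,0,0,0,1],[0,0,0,0,0,0,1]],
  ],
)

```text
t: 15.7
eef_pos: [492.0, -266.1, 136.0]
ee_rot: [0.003, 0.998, -0.033, 0.053]
ft_force: [6.7, -0.2, 3.8]
width: 10.9
```

```bash
python3 - <<'E'
from h import *
s=status.observe(); print(s['t'],s['eef_pos'],s['ft_force'],s['torque'],lipnow(s))
E
```

```text
15.7 [ 492.02918044 -266.09442876  136.04677313] [ 6.72506755 -0.24372992  3.78629957] [ 0.04416459 -1.02096049  0.03727419] (array([ 0.52693248, -0.46501589, -0.8695688 ]), np.float64(0.10699475460567262))
```

Request:
servo_tool(
  increments=[
    [[0.04,0,0.08,0,-0.01,0,1],[0,0,0,0,0,0,1],[0,0,0,0,0,0,1],[0,0,0,0,0,0,1],[0,0,0,0,0,0,1]],
  ],
)

```text
t: 16.2
eef_pos: [492.5, -266.1, 135.3]
ee_rot: [0.003, 0.998, -0.033, 0.048]
ft_force: [7.0, 0.2, 3.3]
width: 10.6
```

```bash
python3 - <<'E'
from h import *
s=status.observe(); print(s['t'],s['eef_pos'],s['ft_force'],s['torque'],lipnow(s))
E
```

```text
16.2 [ 492.48265374 -266.11958527  135.28570606] [6.98144623 0.18829979 3.26563732] [ 0.01697636 -1.06821294  0.01641433] (array([ 0.4829079 , -0.46754992, -0.85232604]), np.float64(0.09693450667352667))
```

Request:
servo_tool(
  increments=[
    [[0.04,0,0.08,0,-0.01,0,1],[0,0,0,0,0,0,1],[0.04,0,0.08,0,-0.01,0,1],[0,0,0,0,0,0,1],[0,0,0,0,0,0,1]],
  ],
)

```text
t: 16.7
eef_pos: [493.3, -266.2, 133.9]
ee_rot: [0.003, 0.999, -0.033, 0.038]
ft_force: [5.0, 0.5, 5.9]
width: 10.6
```

```bash
python3 - <<'E'
from h import *
s=status.observe(); print(s['t'],s['eef_pos'],s['ft_force'],s['torque'],lipnow(s))
E
```

```text
16.7 [ 493.29117105 -266.22246049  133.94886607] [4.98551208 0.50361969 5.8616282 ] [ 0.1280089  -0.92044148  0.02200281] (array([ 0.30589981, -0.50635014, -0.58909547]), np.float64(0.07644711083238383))
```

Request:
servo_tool(
  increments=[
    [[0.04,0,0.08,0,-0.01,0,1],[0,0,0,0,0,0,1],[0,0,0,0,0,0,1],[0,0,0,0,0,0,1],[0,0,0,0,0,0,1]],
  ],
)

```text
t: 17.2
eef_pos: [493.7, -266.3, 133.3]
ee_rot: [0.003, 0.999, -0.033, 0.033]
ft_force: [4.5, 0.7, 6.3]
width: 10.6
```

```bash
python3 - <<'E'
from h import *
s=status.observe(); print(s['t'],s['eef_pos'],s['ft_force'],s['torque'],lipnow(s))
E
```

```text
17.2 [ 493.71073222 -266.25416253  133.32757944] [4.47224582 0.67476548 6.2601706 ] [ 0.13644464 -0.85291715  0.02989585] (array([ 0.25932381, -0.50429043, -0.42918936]), np.float64(0.06653756390663174))
```

Request:
servo_tool(
  increments=[
    [[0.04,0,0.08,0,-0.01,0,1],[0,0,0,0,0,0,1],[0,0,0,0,0,0,1],[0,0,0,0,0,0,1],[0,0,0,0,0,0,1]],
  ],
)

```text
t: 17.7
eef_pos: [494.1, -266.3, 132.7]
ee_rot: [0.002, 0.999, -0.033, 0.028]
ft_force: [4.3, 0.8, 6.2]
width: 10.7
```

```bash
python3 - <<'E'
from h import *
s=status.observe(); print(s['t'],s['eef_pos'],s['ft_force'],s['torque'],lipnow(s))
im=viewer.camera('wrist'); cv2.imwrite('pics/w9.png',im)
E
```

```text
17.7 [ 494.14193073 -266.33420088  132.66367334] [4.27341362 0.8176892  6.23745884] [ 0.13061203 -0.82382937  0.05287772] (array([ 0.22989634, -0.55548869, -0.2979503 ]), np.float64(0.0565119880806028))
```

View pics/w9.png

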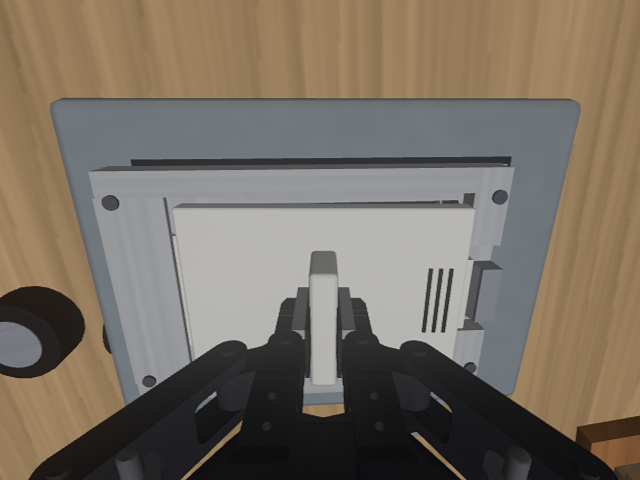

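Request:
servo_tool(
  increments=[
    [[0.03,0,0.1,0,-0.01,0,1],[0,0,0,0,0,0,1],[0.03,0,0.1,0,-0.01,0,1],[0,0,0,0,0,0,1],[0,0,0,0,0,0,1]],
  ],
)

```text
t: 18.25
eef_pos: [495.1, -266.4, 130.6]
ee_rot: [0.002, 0.999, -0.033, 0.018]
ft_force: [6.8, 0.2, 6.0]
width: 10.8
```

```bash
python3 - <<'E'
from h import *
s=status.observe(); print(s['t'],s['eef_pos'],s['ft_force'],s['torque'],lipnow(s))
E
```

```text
18.25 [ 495.07507533 -266.37766996  130.59449761] [6.82673238 0.22636782 5.97281977] [ 0.12041828 -0.84784279 -0.04449128] (array([ 0.2775506 , -0.54301283, -0.79792108]), np.float64(0.036892199426816256))
```

Request:
servo_tool(
  increments=[
    [[0.03,0,0.1,0,-0.01,0,1],[0,0,0,0,0,0,1],[0,0,0,0,0,0,1],[0,0,0,0,0,0,1],[0,0,0,0,0,0,1]],
  ],
)

```text
t: 18.75
eef_pos: [495.5, -266.4, 129.7]
ee_rot: [0.002, 0.999, -0.033, 0.013]
ft_force: [7.0, 0.3, 6.0]
width: 10.6
```

```bash
python3 - <<'E'
from h import *
s=status.observe(); print(s['t'],s['eef_pos'],s['ft_force'],s['torque'],lipnow(s))
E
```

```text
18.75 [ 495.47231542 -266.40674753  129.73467703] [6.99706239 0.25813832 5.96591988] [ 0.16754749 -0.80485251 -0.0100716 ] (array([ 0.24332324, -0.54701456, -0.86502707]), np.float64(0.02706153356397297))
```

Request:
servo_tool(
  increments=[
    [[0.03,0,0.09,0,-0.01,0,1],[0,0,0,0,0,0,1],[0.03,0,0.09,0,-0.01,0,1],[0,0,0,0,0,0,1],[0,0,0,0,0,0,1]],
  ],
)

```text
t: 19.25
eef_pos: [496.3, -266.5, 128.0]
ee_rot: [0.002, 0.999, -0.033, 0.004]
ft_force: [8.3, -0.4, 5.9]
width: 10.6
```

```bash
python3 - <<'E'
from h import *
s=status.observe(); print(s['t'],s['eef_pos'],s['ft_force'],s['torque'],lipnow(s))
im=viewer.camera('wrist'); cv2.imwrite('pics/w10.png',im)
cv2.imwrite('pics/z10.png',cv2.resize(im[180:400,340:560],None,fx=2.7,fy=2.7,interpolation=cv2.INTER_CUBIC))
E
```

```text
19.25 [ 496.32281747 -266.4875091   128.02511281] [ 8.25923754 -0.39539363  5.88522541] [ 0.22009928 -0.84702669 -0.00808818] (array([ 0.25764627, -0.57501601, -0.98034631]), np.float64(0.007446737620432384))
```

View pics/z10.png

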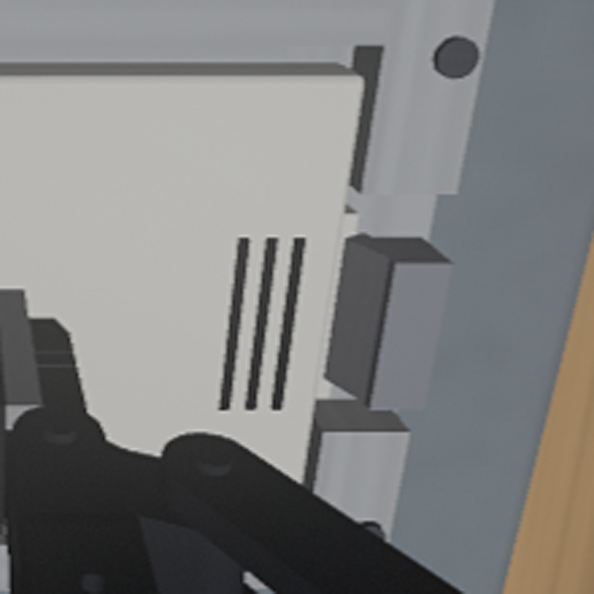

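```bash
python3 - <<'E'
from h import *
a=cv2.imread('pics/w4.png');b=cv2.imread('pics/w10.png')
for im in (a,b):
    g=cv2.cvtColor(im,cv2.COLOR_BGR2GRAY); r=g[300,415:480].astype(int); print(r.tolist())
    print(g[195:220,400].tolist(), g[195:220,230].tolist())
E
```

```text
[176, 176, 176, 176, 176, 176, 176, 177, 180, 147, 63, 55, 56, 65, 150, 180, 177, 177, 180, 147, 61, 54, 54, 64, 150, 180, 177, 177, 181, 146, 59, 54, 54, 63, 150, 181, 176, 176, 176, 176, 176, 176, 176, 176, 175, 168, 169, 175, 175, 175, 177, 161, 133, 127, 127, 128, 129, 130, 130, 129, 129, 128, 128, 128, 129]
[130, 130, 130, 130, 129, 130, 130, 132, 113, 92, 96, 98, 95, 139, 164, 170, 177, 177, 176, 176, 176, 177, 176, 176, 177] [122, 122, 121, 122, 120, 120, 120, 121, 108, 92, 95, 98, 97, 141, 165, 170, 176, 176, 176, 176, 176, 176, 175, 175, 176]
[183, 183, 183, 183, 183, 183, 183, 183, 188, 151, 52, 59, 56, 94, 163, 186, 183, 184, 188, 152, 50, 57, 56, 93, 163, 186, 183, 184, 172, 120, 50, 54, 51, 93, 162, 186, 182, 183, 182, 182, 182, 181, 182, 183, 179, 173, 181, 159, 94, 81, 83, 82, 83, 83, 84, 83, 83, 82, 83, 84, 82, 82, 82, 83, 77]
[149, 150, 150, 151, 151, 151, 153, 157, 114, 99, 102, 103, 105, 158, 172, 178, 184, 183, 184, 183, 184, 183, 183, 183, 183] [150, 149, 150, 151, 152, 151, 152, 154, 127, 98, 101, 102, 101, 146, 171, 176, 182, 182, 182, 182, 182, 182, 182, 182, 182]
```

View pics/w10.png

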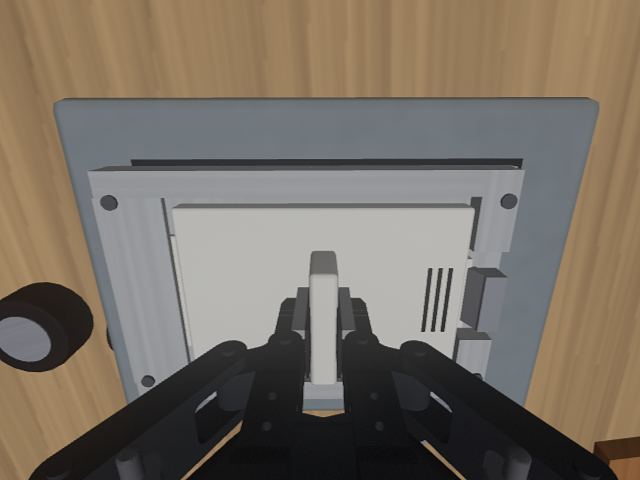

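Request:
servo_tool(
  increments=[
    [[0.02,0,0.09,0,-0.01,0,1],[0,0,0,0,0,0,1],[0,0,0,0,0,0,1],[0,0,0,0,0,0,1],[0,0,0,0,0,0,1]],
  ],
)

```text
t: 19.8
eef_pos: [496.5, -266.5, 128.0]
ee_rot: [0.002, 0.999, -0.033, -0.001]
ft_force: [5.4, 0.7, 9.7]
width: 10.7
```

```bash
python3 - <<'E'
from h import *
s=status.observe(); print(s['t'],s['eef_pos'],s['ft_force'],s['torque'],lipnow(s))
im=viewer.camera('wrist'); cv2.imwrite('pics/w11.png',im)
print(cv2.cvtColor(im,cv2.COLOR_BGR2GRAY)[300,440:520].tolist())
E
```

```text
19.8 [ 496.50901177 -266.53543781  127.9512232 ] [5.40622792 0.66662885 9.72326089] [ 0.41093313 -0.83858707  0.00295842] (array([ 0.03710155, -0.59113154, -0.24886029]), np.float64(-0.0023889192246248432))
[173, 184, 183, 186, 161, 90, 52, 56, 49, 123, 173, 184, 182, 182, 183, 182, 183, 183, 182, 183, 178, 175, 183, 158, 94, 81, 83, 82, 83, 84, 83, 82, 82, 82, 83, 84, 83, 82, 83, 83, 76, 63, 54, 102, 128, 125, 125, 124, 125, 125, 124, 124, 124, 124, 124, 124, 124, 125, 124, 124, 124, 124, 124, 125, 121, 119, 118, 119, 118, 119, 118, 118, 118, 118, 117, 117, 117, 117, 116, 117]
```

Request:
servo_tool(
  increments=[
    [[0.02,0,0.09,0,-0.01,0,1],[0,0,0,0,0,0,1],[0,0,0,0,0,0,1],[0,0,0,0,0,0,1],[0,0,0,0,0,0,1]],
  ],
)

```text
t: 20.35
eef_pos: [496.7, -266.6, 128.0]
ee_rot: [0.001, 0.999, -0.033, -0.006]
ft_force: [-0.2, 3.1, 13.9]
width: 10.7
```

```bash
python3 - <<'E'
from h import *
s=status.observe(); print(s['t'],s['eef_pos'],s['ft_force'],s['torque'],lipnow(s))
im=viewer.camera('wrist'); cv2.imwrite('pics/w12.png',im)
print(cv2.cvtColor(im,cv2.COLOR_BGR2GRAY)[300,440:520].tolist())
E
```

```text
20.35 [ 496.70021747 -266.56324056  127.95384109] [-0.17337166  3.09440554 13.88402634] [ 0.6948578  -0.73768808  0.04732279] (array([-0.1779177 , -0.59449255,  0.57587952]), np.float64(-0.012379065350255151))
[157, 187, 183, 183, 187, 153, 63, 55, 55, 48, 153, 187, 183, 182, 183, 182, 182, 183, 182, 182, 182, 176, 175, 183, 158, 94, 81, 83, 83, 82, 84, 83, 82, 83, 83, 84, 83, 82, 83, 81, 83, 78, 63, 54, 102, 127, 126, 125, 125, 125, 124, 124, 125, 124, 124, 125, 124, 125, 124, 125, 125, 124, 124, 124, 124, 122, 119, 119, 119, 118, 119, 118, 118, 117, 117, 117, 117, 117, 116, 116]
```

The rear is now bottoming: force rises while z stays put. The height matches a seated cover (underside ~86.6). I'll unload, let go and look.

Request:
servo_tool(
  increments=[
    [[0,0,-0.09,0,0.01,0,1],[0,0,-0.05,0,0.005,0,1],[0,0,0,0,0,0,1],[0,0,0,0,0,0,1],[0,0,0,0,0,0,0.6]],
  ],
)

```text
t: 20.9
eef_pos: [494.4, -265.9, 125.9]
ee_rot: [0.001, 0.999, -0.032, -0.002]
ft_force: [0.0, -0.7, -1.4]
width: 24.4
```

Request:
servo_tool(
  increments=[
    [[0,0,0,0,0,0,0.6],[0,0,0,0,0,0,0.6],[0,0,0,0,0,0,0.6],[0,0,0,0,0,0,0.6],[0,0,0,0,0,0,0.6]],
  ],
)

```text
t: 21.4
eef_pos: [495.2, -266.3, 126.2]
ee_rot: [0.001, 0.999, -0.033, -0.001]
ft_force: [0.3, -0.5, -1.0]
width: 34.1
```

Request:
servo_tool(
  increments=[
    [[0,0,-1,0,0,0,0.6],[0,0,-2,0,0,0,0.6],[0,0,-2,0,0,0,0.6],[0,0.5,-2,0,0,0,0.6],[0,0,0,0,0,0,0.6]],
  ],
)

```text
t: 21.9
eef_pos: [497.0, -272.6, 201.1]
ee_rot: [0.003, 0.999, -0.033, 0.003]
ft_force: [0.1, -0.5, 0.0]
width: 34.2
```

```bash
python3 - <<'E'
from h import *
import pickle
s=status.observe(); c=viewer.get_calibration('wrist'); print(s['t'],s['eef_pos'],s['ft_force'],s['torque'],s['width'])
im=viewer.camera('wrist'); cv2.imwrite('pics/w13.png',im); pickle.dump(c,open('w13.pkl','wb'))
cv2.imwrite('pics/s13.png',cv2.resize(viewer.camera('side')[130:280,280:440],None,fx=4,fy=4,interpolation=cv2.INTER_CUBIC))
E
```

```text
21.9 [ 497.04138882 -272.62578613  201.14723673] [ 0.12800472 -0.50479998  0.02997501] [-0.04884525  0.01607849  0.02349419] 34.19387074601276
```

View pics/w13.png

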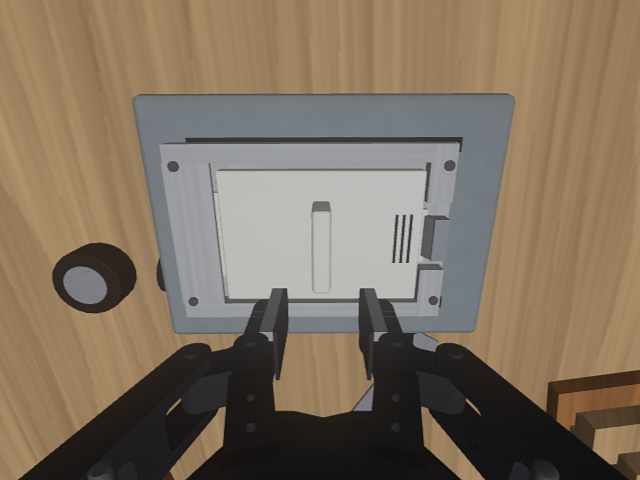

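View pics/s13.png

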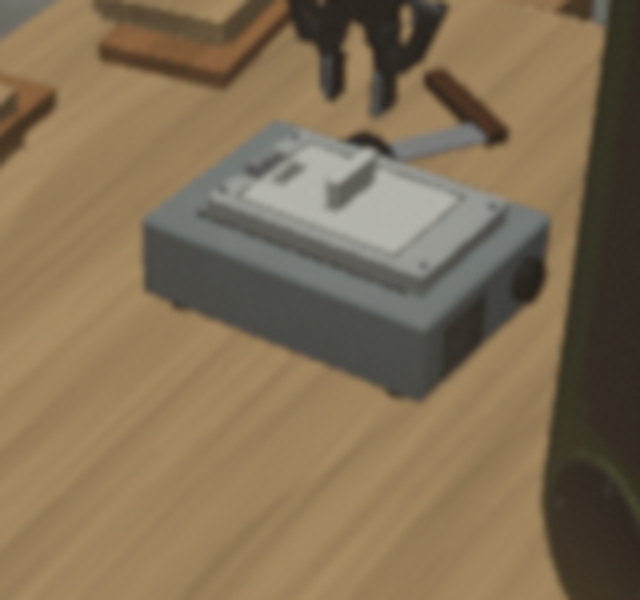

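```bash
python3 - <<'E'
from h import *
import pickle
O=np.array([490.82,-266.82]); ex=EX[:2]; ey=np.array([-ex[1],ex[0]])
c1,c3=[pickle.load(open(f,'rb')) for f in('w1.pkl','w13.pkl')]
g1,g3=[cv2.cvtColor(cv2.imread(f'pics/w{i}.png'),cv2.COLOR_BGR2GRAY) for i in (1,13)]
for c,g,r,u0,u1 in [(c1,g1,(135,145,155),405,445),(c3,g3,(228,236,244,252),410,455)]:
    for v in r:
        row=[int(x) for x in g[v,u0:u1]]; print(v,row)
def loc(c,u,v,z):
    p=plane(c,u,v,z)[:2]-O; return (p@ex).round(1),(p@ey).round(1)
cv2.imwrite('pics/z13.png',cv2.resize(cv2.imread('pics/w13.png')[150:310,380:480],None,fx=3.7,fy=3.7,interpolation=cv2.INTER_CUBIC))
cv2.imwrite('pics/z1b.png',cv2.resize(cv2.imread('pics/w1.png')[60:230,380:460],None,fx=3.5,fy=3.5,interpolation=cv2.INTER_CUBIC))
# strips
for u,v in [(396,239),(404,239),(410,239)]: print('strip',loc(c3,u,v,98))
E
```

```text
135 [53, 54, 54, 54, 53, 49, 83, 148, 171, 171, 170, 169, 139, 86, 89, 92, 90, 90, 92, 91, 86, 91, 123, 140, 138, 137, 138, 138, 138, 138, 138, 138, 138, 138, 137, 134, 131, 132, 132, 131]
145 [53, 52, 53, 53, 51, 62, 141, 172, 170, 171, 171, 145, 98, 88, 90, 90, 90, 91, 92, 87, 78, 117, 140, 139, 138, 138, 137, 138, 137, 137, 138, 137, 138, 136, 133, 130, 131, 132, 132, 131]
155 [53, 53, 52, 51, 45, 136, 171, 171, 171, 171, 145, 97, 87, 90, 89, 90, 91, 90, 86, 79, 116, 141, 138, 137, 138, 138, 138, 138, 138, 138, 138, 138, 135, 132, 130, 131, 131, 131, 131, 131]
228 [59, 71, 161, 192, 188, 188, 188, 188, 187, 186, 179, 183, 172, 120, 85, 88, 89, 90, 89, 89, 90, 90, 89, 76, 94, 124, 131, 130, 130, 130, 130, 130, 130, 130, 130, 129, 130, 130, 130, 127, 123, 122, 122, 123, 123]
236 [72, 161, 192, 188, 187, 188, 187, 188, 187, 181, 183, 181, 138, 84, 88, 89, 89, 88, 89, 89, 90, 89, 74, 93, 124, 131, 130, 130, 130, 130, 129, 130, 130, 129, 130, 130, 130, 128, 125, 123, 124, 123, 123, 123, 123]
244 [128, 178, 189, 188, 188, 187, 188, 188, 181, 182, 180, 139, 83, 88, 89, 88, 87, 89, 88, 88, 88, 77, 96, 125, 131, 130, 130, 130, 129, 129, 130, 129, 129, 129, 129, 128, 128, 124, 122, 123, 124, 123, 124, 124, 123]
252 [178, 189, 187, 187, 187, 187, 188, 183, 180, 189, 158, 83, 87, 88, 88, 88, 88, 88, 87, 89, 77, 95, 123, 131, 129, 129, 129, 129, 129, 129, 128, 129, 129, 129, 129, 127, 125, 123, 123, 122, 122, 122, 122, 121, 121]
strip (np.float64(58.8), np.float64(-1.0))
strip (np.float64(64.4), np.float64(-1.1))
strip (np.float64(68.6), np.float64(-1.1))
```

View pics/z13.png

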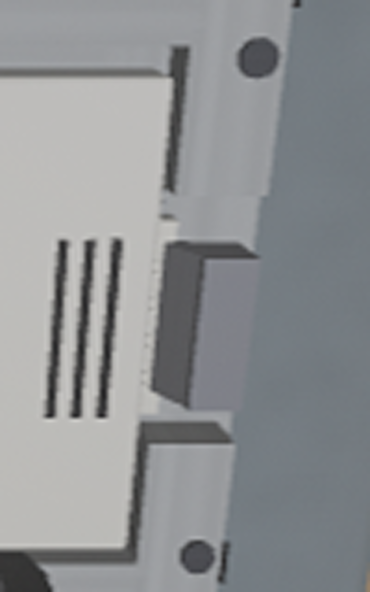

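View pics/z1b.png

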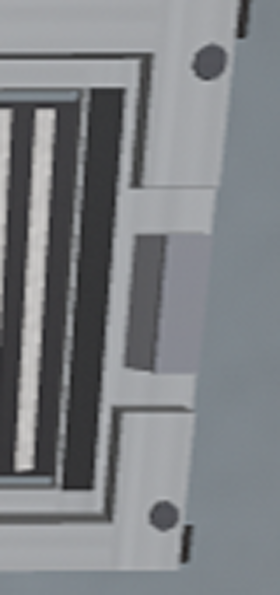

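```bash
python3 - <<'E'
from h import *
import pickle
O=np.array([490.82,-266.82]); ex=EX[:2]; ey=np.array([-ex[1],ex[0]])
c1,c3=[pickle.load(open(f,'rb')) for f in('w1.pkl','w13.pkl')]
def loc(c,u,v,z):
    p=plane(c,u,v,z)[:2]-O; return float((p@ex).round(1)),float((p@ey).round(1))
for z in (93,):
    print('bottom edge',[loc(c1,417.2,135,z),loc(c1,416.2,145,z),loc(c1,415.2,155,z)],[loc(c3,422.5,228,z),loc(c3,421.8,236,z),loc(c3,420.9,244,z),loc(c3,420.2,252,z)])
for z in (103,):
    print('top edge',[loc(c1,427,135,z),loc(c1,426,145,z),loc(c1,425,155,z)],[loc(c3,434.5,228,z),loc(c3,433.5,236,z),loc(c3,432.5,244,z),loc(c3,431.6,252,z)])
print('back edge',[loc(c1,440,135,103)],loc(c3,449,228,103))
# plate: front/rear top edges of plate, heights by size
g=cv2.cvtColor(cv2.imread('pics/w13.png'),cv2.COLOR_BGR2GRAY)
print(g[200,205:235].tolist(),g[200,412:435].tolist())
# screws at z=98 in this view as a check
for u,v in [(173,166),(449,166),(433,300),(193.5,301)]: print('screw',loc(c3,u,v,98))
E
```

```text
bottom edge [(78.3, 8.3), (78.2, 0.5), (78.0, -7.4)] [(78.2, 5.4), (78.3, -0.6), (78.2, -6.8), (78.3, -13.0)]
top edge [(83.2, 8.7), (83.2, 1.2), (83.1, -6.4)] [(83.2, 8.7), (83.1, 2.9), (83.1, -3.0), (83.1, -8.9)]
back edge [(93.3, 8.7)] (93.1, 8.6)
[160, 160, 161, 160, 161, 162, 163, 145, 100, 158, 191, 188, 182, 172, 179, 188, 187, 187, 187, 187, 187, 187, 187, 187, 187, 187, 187, 188, 187, 187] [188, 187, 188, 188, 188, 188, 188, 188, 188, 188, 188, 160, 99, 68, 68, 127, 155, 153, 153, 157, 159, 161, 161]
screw (-89.8, 50.0)
screw (89.8, 49.5)
screw (90.1, -50.0)
screw (-89.6, -49.9)
```

```bash
python3 - <<'E'
from h import *
import pickle
O=np.array([490.82,-266.82])+5.5*EX[:2]; ex=EX[:2]; ey=np.array([-ex[1],ex[0]])
c3=pickle.load(open('w13.pkl','rb'))
def loc(c,u,v,z):
    p=plane(c,u,v,z)[:2]-O; return float((p@ex).round(1)),float((p@ey).round(1))
g=cv2.cvtColor(cv2.imread('pics/w13.png'),cv2.COLOR_BGR2GRAY)
print('rear',loc(c3,423.3,200,98),'front',loc(c3,218,200,98),'wall',loc(c3,427,200,98),'overhang',loc(c3,212.5,200,98))
print(g[160:176,300].tolist(),g[290:306,240].tolist()); print(loc(c3,300,169,98),loc(c3,240,299,98))
for v in (225,239): print(g[v,390:415].tolist())
E
```

```text
rear (69.7, 26.9) front (-68.5, 27.4) wall (72.2, 26.9) overhang (-72.2, 27.4)
[156, 155, 155, 155, 154, 155, 155, 158, 132, 103, 114, 180, 184, 188, 188, 187] [186, 185, 186, 186, 186, 186, 186, 189, 166, 92, 86, 87, 83, 140, 160, 160]
(-12.9, 47.9) (-60.2, -48.4)
[188, 188, 189, 192, 159, 71, 60, 100, 168, 191, 192, 167, 99, 59, 73, 161, 192, 191, 177, 124, 56, 73, 161, 192, 188]
[188, 189, 192, 159, 72, 59, 130, 180, 191, 192, 159, 71, 58, 100, 168, 191, 191, 166, 95, 57, 98, 168, 191, 188, 187]
```

Request:
servo_tool(
  increments=[
    [[3,0,0,0,0,0,0.6],[3,0,0,0,0,0,1],[2,0,0,0,0,0,1],[0,0,0,0,0,0,1],[0,0,0,0,0,0,1]],
  ],
)

```text
t: 22.5
eef_pos: [574.2, -275.8, 194.6]
ee_rot: [0.001, 0.999, -0.032, -0.002]
ft_force: [0.8, -1.3, 0.3]
width: 0.1
```

Request:
servo_tool(
  increments=[
    [[0,0,0,0,0,0,1],[0,0,0,0,0,0,1],[0,0,0,0,0,0,1],[0,0,0,0,0,0,1],[0,0,0,0,0,0,1]],
  ],
)

```text
t: 23.0
eef_pos: [574.9, -276.4, 196.7]
ee_rot: [0.001, 0.999, -0.033, -0.0]
ft_force: [0.4, -0.1, 0.2]
width: -0.6
```

```bash
python3 - <<'E'
from h import *
import pickle
s=status.observe(); c=viewer.get_calibration('wrist'); print(s['t'],s['eef_pos'],s['ft_force'],s['width'])
im=viewer.camera('wrist'); cv2.imwrite('pics/w14.png',im); pickle.dump(c,open('w14.pkl','wb'))
E
```

```text
23.0 [ 574.85474644 -276.43012344  196.7087277 ] [ 0.42810841 -0.11108503  0.19891797] -0.5796513309496342
```

View pics/w14.png

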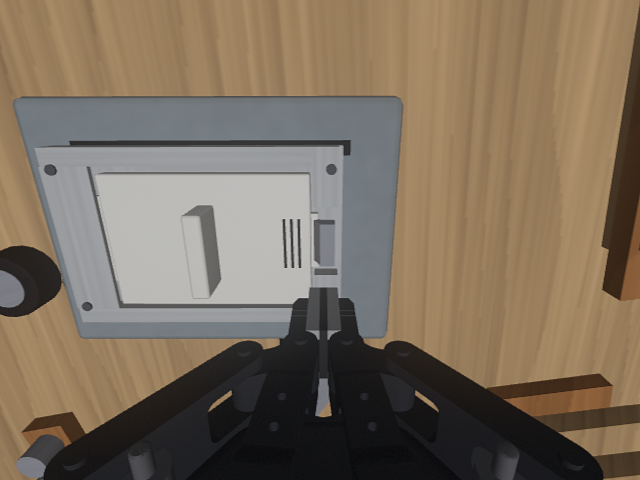

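```bash
python3 - <<'E'
from h import *
import pickle
C=[pickle.load(open(f'w{i}.pkl','rb')) for i in (13,14)]
G=[cv2.cvtColor(cv2.imread(f'pics/w{i}.png'),cv2.COLOR_BGR2GRAY) for i in (13,14)]
O=np.array([490.82,-266.82])+5.5*EX[:2]; ex=EX[:2]; ey=np.array([-ex[1],ex[0]])
def strip(g,u0,u1,v0,v1):
    w=g[v0:v1,u0:u1]; m=(w<120).astype(np.uint8); n,l,st,ce=cv2.connectedComponentsWithStats(m); k=[i for i in range(1,n) if st[i,4]>60]
    W=np.clip(185.-w,0,None); out=[]
    for i in k:
        mm=cv2.dilate((l==i).astype(np.uint8),np.ones((3,3)))*W; yy,xx=np.mgrid[v0:v1,u0:u1]; out.append(((mm*xx).sum()/mm.sum(),(mm*yy).sum()/mm.sum()))
    return sorted(out)
a=strip(G[0],386,417,205,275);b=strip(G[1],276,306,210,275); print(np.round(a,1),np.round(b,1))
for p,q in zip(a,b):
    P,e=tri(C[0],p,C[1],q); d=P[:2]-O; print('strip',P.round(1),round(e,2),(d@ex).round(1),(d@ey).round(1))
cv2.imwrite('pics/q13.png',cv2.resize(cv2.imread('pics/w13.png')[155:205,200:270],None,fx=10,fy=10,interpolation=cv2.INTER_CUBIC))
cv2.imwrite('pics/q14.png',cv2.resize(cv2.imread('pics/w14.png')[155:205,80:150],None,fx=10,fy=10,interpolation=cv2.INTER_CUBIC))
for g,L in zip(G,[(200,240),(85,125)]):
    for v in (185,200,220): print(v,g[v,L[0]:L[1]].tolist())
E
```

```text
[[394.9 238.4]
 [402.  238.4]
 [409.1 238.2]] [[284.3 243.1]
 [291.5 242.9]
 [298.8 243.1]]
strip [ 548.7 -271.2   97.7] 0.03 52.5 -0.7
strip [ 553.7 -271.5   97.7] 0.15 57.5 -0.6
strip [ 558.7 -271.8   97.7] 0.1 62.5 -0.7
185 [158, 160, 160, 160, 160, 160, 160, 160, 161, 162, 146, 103, 106, 147, 161, 157, 157, 175, 188, 187, 187, 187, 187, 187, 187, 186, 187, 187, 187, 187, 187, 187, 187, 187, 187, 187, 187, 187, 187, 187]
200 [156, 157, 158, 160, 161, 160, 160, 161, 160, 161, 162, 163, 145, 100, 158, 191, 188, 182, 172, 179, 188, 187, 187, 187, 187, 187, 187, 187, 187, 187, 187, 187, 188, 187, 187, 187, 187, 187, 187, 187]
220 [154, 154, 155, 157, 158, 159, 161, 161, 160, 160, 161, 160, 162, 162, 145, 102, 136, 181, 190, 171, 157, 179, 188, 187, 187, 187, 187, 187, 187, 187, 187, 188, 187, 187, 187, 187, 187, 187, 187, 188]
185 [158, 158, 159, 161, 162, 144, 103, 82, 80, 131, 156, 157, 175, 187, 186, 185, 186, 185, 185, 185, 185, 185, 185, 185, 186, 186, 185, 186, 186, 186, 186, 186, 186, 185, 185, 186, 186, 186, 186, 186]
200 [160, 159, 160, 159, 160, 159, 161, 162, 153, 117, 82, 81, 118, 171, 178, 174, 183, 186, 186, 185, 186, 186, 186, 186, 186, 186, 186, 186, 186, 186, 186, 186, 186, 186, 186, 186, 186, 186, 186, 186]
220 [154, 155, 156, 157, 158, 159, 159, 159, 160, 160, 160, 161, 162, 145, 104, 84, 81, 159, 191, 175, 176, 187, 186, 186, 186, 186, 186, 186, 187, 186, 186, 186, 186, 186, 186, 187, 186, 186, 186, 187]
```

View pics/q13.png

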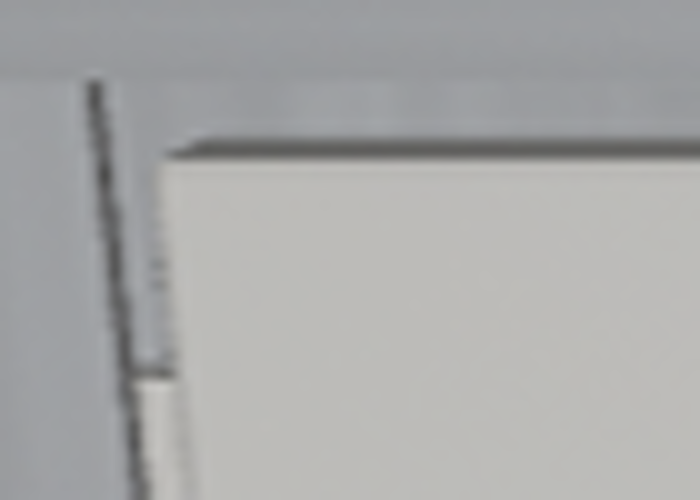

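View pics/q14.png

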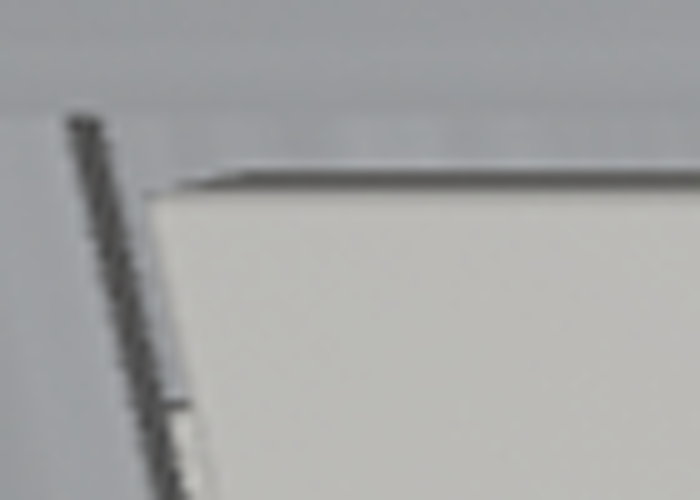

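```bash
python3 - <<'E'
from h import *
import pickle
C=[pickle.load(open(f'w{i}.pkl','rb')) for i in (13,14)]
P,e=tri(C[0],(216.3,170.6),C[1],(95.2,174.2)); print(P,e)
# catch untouched check & bystanders after
a=cv2.imread('pics/top0.png'); b=viewer.camera('top'); cv2.imwrite('pics/top15.png',b); print(status.observe()['t'])
E
```

```text
[ 431.75180718 -216.01377755   97.52623204] 0.0005627958513276718
23.1
```

View pics/top15.png

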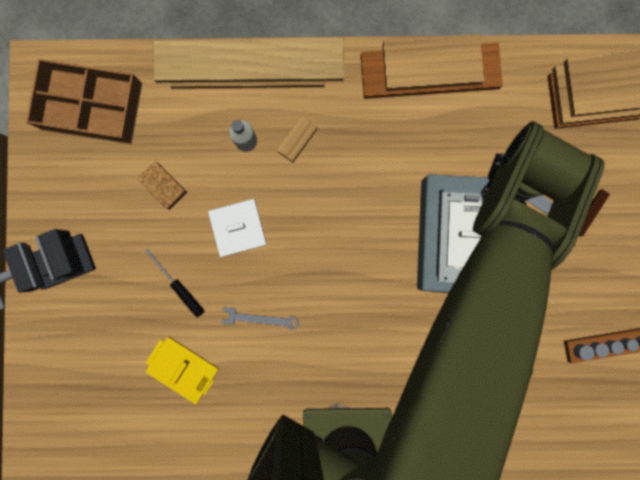

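The plate top triangulates to z 97.5 at the front and 97.7 at the rear, against 98.0 for the frame, so it is flat. The catch edges match their first position and cover the tab. The bystanders at the same pixels as before haven't moved, and the gripper is clear.

```bash
python3 -c "
from cell import order; print(order.sign_off())"
```

```text
the job is handed in; nothing more can be done
None
```

The cover is back on the extractor and latched, and I handed the job in at about 23 s (limit 58 s); no verdict was reported.

I gripped the white cover by its rib, set the lip down on the seat at about 0.18 rad tilt, and slid it under the overhang to the stop. I then swung it down in small steps until it bottomed, let go and backed off. The highest force I read at the wrist was about 14 N. I kept hold of the rib to press it shut and never pressed on the thumb strips.

**Last checks:**
- **Flatness:** the plate top is at z 97.5 mm at the front and 97.7 mm at the rear, against 98.0 mm for the frame top.
- **Position:** it sits about 0.5 mm back from the fully home position and about 0.7 mm to one side, which is within measuring error.
- **Catch:** its edges match the fully-out position to about 0.2 mm, and it covers the tab. I judged the snap from the pictures because I saw no clear drop in force.
- **Bystanders:** those visible in the last top picture had not moved. The tape was hidden behind the arm, but the arm did not go near it.
- **Gripper:** it was empty and touching nothing, about 70 mm above the cover.

No check failed. The one small disagreement was the seat height: contact came about 1 mm lower than the camera estimate, so I went by the contact force.

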